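# Trim the counting balance and hold its shield open

## Task

Get the parts-counting balance ready for a colleague to load: with the shield still shut, turn the black knob until the dial's black pointer points at the red tab. Then lift the shield by its yellow bar to 60 degrees open (the green bar on the quadrant beside it) and finish there, still holding it in the fingers, because it falls shut if let go; do not upset the pointer or the things standing about.

Things in the scene. Friction and masses are not known exactly. Their poses are not given: they have to be found in the camera images.
- scale: the counting balance, fixed: grey base 250 (x) x 340 (y) x 30 mm; origin at the centre of its underside, z up, front to its -x. White pan housing at x 40, y 65 mm, 150 x 190 mm, top 90 mm up, under the shield. Blue deck at y -102.5 mm, 240 x 135 mm, top 65 mm up: knob in front, dial (112 mm wide, at x 55) behind. Thin steel quadrant, radius 80 mm, by the hinge at y 168 mm, green bar at 60 degrees
- knob_grip (a point): point on the black knob's vertical axis at grip height, 102 mm above the bench (x -70, y -102.5 mm in the balance's frame). The knob is a disc 44 mm wide, 8 mm thick, carrying an upright grip bar 42 mm long, 14 mm wide, 32 mm high, its top 109 mm above the bench; the point's x axis runs along the grip bar, z is up
- knob (a joint): turn of the knob, rad, 0 to 5, grows clockwise seen from above; at 0 its grip bar lies along the balance's x axis. It starts between 0.2 and 1.4, always short of the mark, needs about 0.03 N m, and stays where it is left. The pointer turns clockwise with it, by 0.35 rad for each rad of the knob
- pointer: the black pointer, 40 mm long from its axis, lying flat over the white dial; origin on the dial's vertical axis, 68 mm above the bench, its x axis points along the pointer to its tip. With the knob at 0 it points 0.9 rad anticlockwise (from above) of the balance's x axis. Moved only by the knob
- tab: the red tab on the dial's rim, 9 mm wide, from 41 to 59 mm out from the dial's axis; origin on the dial's axis, its x axis points from there through the middle of the tab. Fixed, at up to 0.2 rad either side of the balance's x axis
- shield (a joint): opening angle of the shield, rad: 0 shut (level), 1.047 at 60 degrees, stop at 1.9. It falls shut by its own weight when let go below 90 degrees
- shield_hinge (a point): middle of the shield's hinge line, along the balance's y axis on the far side of the pan housing (x 115, y 65 mm in the balance's frame, 95 mm above the bench). The shield is a clear 150 x 188 x 8 mm plate in a red frame, about 0.3 kg, that reaches from this line towards the front
- shield_bar (a point): middle of the yellow round grip bar, 12 mm thick, 120 mm long, parallel to the hinge line and 195 mm from it, in the plate's middle plane, 45 mm beyond its front edge; 95 mm above the bench when shut. Two side arms join it to the plate, leaving a 39 x 108 mm opening for a finger. The bar can turn between the fingers as the shield swings
- cup: a loose open steel cup, 56 mm wide, 36 mm high, standing on the pan under the shield; origin at the centre of its underside. To be left alone
- weight: a loose brass check weight, 26 mm wide, 38 mm high, standing on the pan under the shield; origin at the centre of its underside. To be left alone
- blue_bin: a loose blue bin of steel bolts on the bench, 150 x 100 x 75 mm; origin at the centre of its underside. To be left alone
- red_bin: a loose red bin of brass bolts on the bench, 150 x 100 x 75 mm; origin at the centre of its underside. To be left alone
- can: a loose green spray can standing on the bench, 56 mm wide, 170 mm high; origin at the centre of its underside. To be left alone
- tape: a loose roll of orange tape lying flat on the bench, 100 mm wide, 48 mm high; origin at the centre of its underside. To be left alone
- wrench: a loose steel wrench lying on the bench; origin at the middle of its underside. To be left alone

How it is judged:
By the outcome, as a careful person would: the job done as asked, in the order asked, and still so for the second after the job is handed in, while the arm keeps its last pose, push and grip.
It also fails if it takes over 51 s, if anything falls off the work surface, if the arm or the gripper's body presses on something with over 40 N, if the wrist force passes 120 N, or if a joint passes its speed limit or range.

## Robot

A 7-joint arm with a two-finger parallel gripper is mounted at the origin on the work surface. World frame = base frame: x ahead of the robot, y to its left, z up, the work surface at z = 0. Lengths are in m, angles in rad, forces in N, time in s.
With the tool pointing down it reaches from about 0.425 to 0.8 m from the base axis. Payload 8.3 kg.
Tool frame: the origin (TCP) lies at the very end of the fingers, on their centre line; the grasp point (between the pads) lies 19 mm behind it; x points along the fingers, y is the direction in which the jaws open and shut, and the axes are right-handed (so a half turn about x gives the same grasp; the last joint's range is limited). The gripper opens to 85 mm and grips with 20 to 120 N. Pads are 22 mm wide; open, the fingers measure 114 mm over their backs; the gripper's body (76 mm by 85 mm) begins 54 mm behind the grasp point. The pads swing forward as they close: fully open they stand 13 mm farther back than shut.
Start: joints at [1.243, 0.383, 0.016, 1.37, -0.006, 1.388, -0.046], TCP at [0.164, -0.603, 0.231] pointing down, gripper open.
Joint ranges: [-2.95, 2.95], [-0.25, 2.06], [-1.52, 1.56], [0.18, 2.33], [-1.44, 4.58], [0.02, 2.06], [-3.01, 3.01]. Speed limits (rad/s): [2.39, 2.39, 3.01, 3.01, 3.14, 3.14, 3.14].

## Interface

Orientations are given as a unit quaternion [w, x, y, z].
In Python, from station import robot, eyes gives the robot as it stands. The module is installed in compiled form; this text tells all that it offers.
- The arm moves only by the tool jog_arm, never from a script. Its argument "deltas" is a list of rows, each a list of 7 numbers: the turn, a rotation vector about the tool's x, y, z in degrees, then the shift along the tool's x, y, z in mm, then the closure, from -1 (fully open) to 1 (shut). A call has exactly 5 rows; each row shifts and turns the commanded pose from where the row before left it, along the tool's axes as they then stand; what a row does not reach is not made up. A row lasts 1/12 s, in which the tool goes at most 41.7 mm and 7.16 degrees, less where a joint would pass 70% of its speed; a pose out of reach is approached as far as the arm can. A call is refused whole if a number of a shift passes 41.7 or a number of a turn 7.16, either way. A call with a gripper value outside its range is refused whole. The fingers move at their own pace and stop on an object; "grip_force" is the grip in N (left out, the last holds). Time passes only in rows, so rows that do not move let the fingers close, or fill a call up. It gives the time, the measured TCP pose, the force and the opening at its end, in the units of the state.
- robot.get_obs(): the state, without advancing time (a new reading comes with each control period).
- eyes.snapshot(name): name is "scene" or "top" or "wrist"; returns the picture (480x640x3 uint8, red, green, blue); there is no depth.
- eyes.get_calibration(name): a dict with "fx", "fy", "cx", "cy" (pixels), "dist" ([k1, k2, p1, p2, k3] as OpenCV has them; the pictures are not rectified), "R" (3x3) and "t" (3): a world point X has camera coordinates R X + t. Camera axes: x right, y down, z forward; pixel columns grow to the right and rows downward; lengths in m; the calibration is good to about 2 mm. A picture is of the moment at which its call begins: read the wrist's pose just before it. get_calibration takes no time and is no camera call; for the wrist camera it gives the pose at the moment of the call.
- robot.job_done(): hands the job in, once; it reports no verdict.
Trained networks look in the newest picture that a camera, given by its name, has taken for a name from the list of things; names that differ only in an ending like _2 or _b are one class to them, and where a whole thing is asked for, a point or a joint stands for the part that bears it (a point fixed in the world has none). Each returns a list of dicts, best first, with "p" (0 to 1); they miss things now and then, are a little off and sometimes report something else, mostly with a low value. They report only what shows in the picture. A call takes as long as a camera call.
- eyes.boxes_of(camera, name): "centre" ([x, y, z] in m, in world coordinates, good to about 4 mm: the middle of the surface that is visible of it).
The state is a dict: "time": time; "qpos": joint angles; "joint_vel": joint speeds; "joint_torque": joint torques, N m; "eef_pos": TCP position; "eef_rot": TCP orientation; "wrist_force": force on the tool from outside, world axes, zero at the start; "wrist_torque": the same for the moment, N m; "width": opening from 0.0 (shut) to 1.0 (fully open).
Only numpy, scipy, OpenCV 4.12 (cv2) and the standard library are available. Lean on these libraries where they do the work, as an engineer would, in place of code of your own. Each camera call takes 0.05 s, during which the arm holds its last target.

## Working session

There is one attempt and no reset: what is moved stays moved. The work goes in short steps, Python scripts to look and compute and a tool call to move; the robot and the scene stay as the last step left them, time stands still between calls to the robot, and variables do not carry over. Pictures are saved under pics/ and viewed, and the job is handed in when it is done.

Besides the shell and the picture viewer there is one more tool, called after ">>>" as name(argument=value, ...), one argument or row to a line, values as JSON. jog_arm: Moves the arm, as the interface text tells. Its arguments: {"type":"object","properties":{"deltas":{"type":"array","items":{"type":"array","items":{"type":"number"}}},"grip_force":{"type":"number"}},"required":["deltas"]}

```bash
mkdir -p pics; ls; python3 - <<'E'
from station import robot, eyes
import cv2, numpy as np
o=robot.get_obs()
for k,v in o.items(): print(k,np.round(v,3))
for n in ["scene","top","wrist"]:
    im=eyes.snapshot(n); cv2.imwrite(f"pics/{n}0.png",im[:,:,::-1])
    c=eyes.get_calibration(n); print(n,{k:np.round(v,4).tolist() for k,v in c.items()})
E
```

```text
pics
time 0.0
qpos [ 1.243  0.384  0.016  1.371 -0.006  1.388 -0.047]
joint_vel [ 0.     0.001  0.001  0.    -0.001  0.001 -0.   ]
joint_torque [ 1.0000e-03 -6.2759e+01  8.4500e-01 -3.7182e+01  1.6000e-02  1.4000e-02
  0.0000e+00]
eef_pos [ 0.163 -0.603  0.23 ]
eef_rot [-0.093 -0.701 -0.094  0.701]
wrist_force [-0.4   -0.309  0.625]
wrist_torque [0.038 0.016 0.044]
width 0.996
scene {'fx': 437.3512, 'fy': 437.3512, 'cx': 317.2027, 'cy': 242.1204, 'dist': [0.0155, 0.0, 0.0, 0.0, 0.0], 'R': [[-0.5819, 0.8132, 0.0042], [0.6606, 0.4757, -0.5808], [-0.4743, -0.3352, -0.814]], 't': [0.2817, -0.2882, 1.3052]}
top {'fx': 596.7639, 'fy': 596.7639, 'cx': 323.8049, 'cy': 239.1416, 'dist': [-0.1525, 0.0, 0.0, 0.0, 0.0], 'R': [[-0.01, -0.9999, -0.0036], [-0.9906, 0.0104, -0.1363], [0.1364, 0.0022, -0.9907]], 't': [0.0191, 0.4875, 1.3967]}
wrist {'fx': 378.5662, 'fy': 378.5662, 'cx': 321.6618, 'cy': 243.4602, 'dist': [-0.0479, 0.0, 0.0, 0.0, 0.0], 'R': [[0.2622, -0.965, -0.0012], [-0.9239, -0.2514, 0.2884], [-0.2787, -0.0745, -0.9575]], 't': [-0.6248, -0.0375, 0.3794]}
```

View pics/scene0.png

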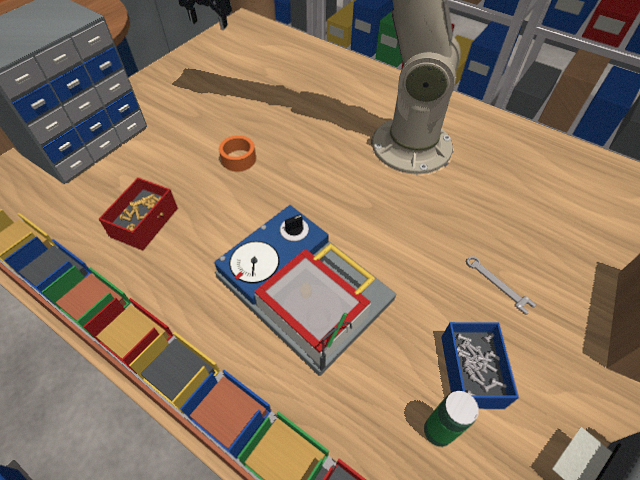

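View pics/top0.png

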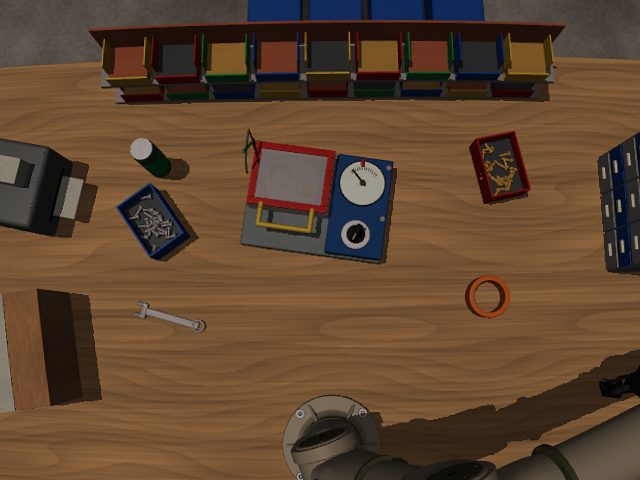

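```bash
python3 - <<'E'
from station import robot, eyes
import numpy as np
for cam in ["top","scene"]:
  for n in ["knob_grip","pointer","tab","shield_bar","scale","can","blue_bin","red_bin","tape","wrench","cup","weight"]:
    r=eyes.boxes_of(cam,n)
    print(cam,n,[(np.round(d["centre"],3).tolist(),round(d["p"],2)) for d in r[:2]])
print(robot.get_obs()["time"])
E
```

```text
top knob_grip [([0.489, -0.059, 0.073], 0.72)]
top pointer [([0.622, -0.073, 0.072], 0.63)]
top tab []
top shield_bar [([0.618, 0.088, 0.099], 0.85)]
top scale [([0.566, 0.029, 0.066], 0.56)]
top can [([0.668, 0.414, 0.147], 0.82), ([0.535, 0.426, 0.038], 0.2)]
top blue_bin [([0.537, 0.426, 0.037], 0.62)]
top red_bin [([0.66, -0.423, 0.046], 0.59), ([0.67, 0.412, 0.145], 0.39)]
top tape [([0.345, -0.375, 0.045], 0.94)]
top wrench [([0.303, 0.392, 0.007], 0.77)]
top cup [([0.347, -0.376, 0.048], 0.34)]
top weight [([0.673, 0.414, 0.148], 0.59)]
scene knob_grip [([0.497, -0.052, 0.095], 0.84), ([0.627, 0.096, 0.094], 0.18)]
scene pointer []
scene tab [([0.498, -0.056, 0.094], 0.49)]
scene shield_bar [([0.623, 0.094, 0.094], 0.66)]
scene scale [([0.614, 0.055, 0.067], 0.91)]
scene can [([0.698, 0.42, 0.157], 0.93)]
scene blue_bin [([0.534, 0.431, 0.039], 0.78)]
scene red_bin [([0.664, -0.422, 0.042], 0.75)]
scene tape []
scene wrench [([0.308, 0.403, 0.005], 0.64)]
scene cup []
scene weight [([0.498, -0.054, 0.091], 0.21)]
1.35
```

```bash
python3 - <<'E'
import cv2
t=cv2.imread("pics/top0.png")[120:275,235:405]; cv2.imwrite("pics/topc.png",cv2.resize(t,None,fx=4.5,fy=3.8*4.5/4.5*1.0 if 0 else 3.8,interpolation=cv2.INTER_CUBIC) if 0 else cv2.resize(t,None,fx=3.8,fy=3.8,interpolation=cv2.INTER_CUBIC))
t=cv2.imread("pics/scene0.png")[195:380,205:405]; cv2.imwrite("pics/scenec.png",cv2.resize(t,None,fx=3.2,fy=3.2,interpolation=cv2.INTER_CUBIC))
E
```

```text
(no output)
```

View pics/topc.png

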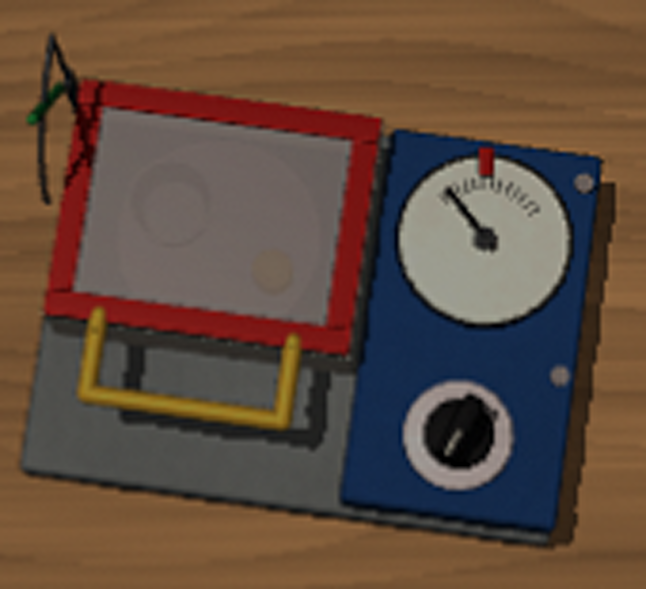

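View pics/scenec.png

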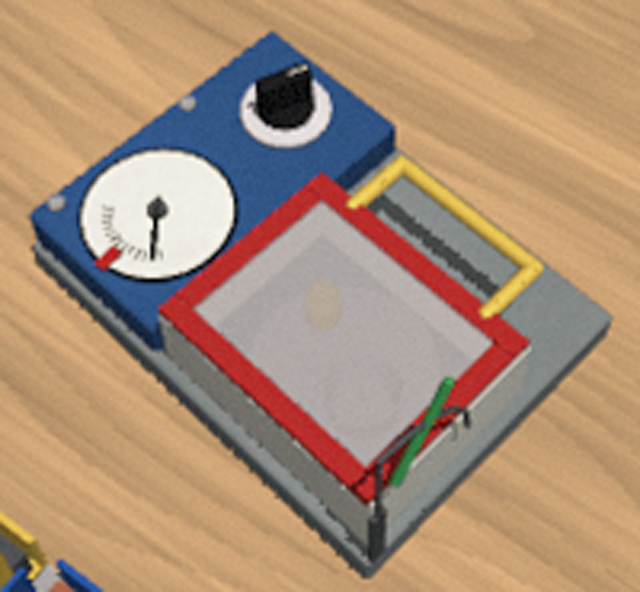

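```bash
cat > h.py <<'E'
import numpy as np, cv2
from scipy.optimize import least_squares
from scipy.spatial.transform import Rotation as Ro
def proj(c,X):
    K=np.array([[c["fx"],0,c["cx"]],[0,c["fy"],c["cy"]],[0,0,1]])
    return cv2.projectPoints(np.array(X,float).reshape(-1,3),cv2.Rodrigues(np.array(c["R"]))[0],np.array(c["t"]),K,np.array(c["dist"]))[0].reshape(-1,2)
def back(c,uv,z):
    K=np.array([[c["fx"],0,c["cx"]],[0,c["fy"],c["cy"]],[0,0,1]])
    n=cv2.undistortPoints(np.array(uv,float).reshape(-1,1,2),K,np.array(c["dist"])).reshape(-1,2)
    R=np.array(c["R"]);t=np.array(c["t"]);o=-R.T@t
    d=np.c_[n,np.ones(len(n))]@R
    return o+d*((z-o[2])/d[:,2])[:,None]
def S2W(p,X):
    X=np.array(X,float).reshape(-1,3);c,s=np.cos(p[2]),np.sin(p[2])
    return np.c_[p[0]+c*X[:,0]-s*X[:,1],p[1]+s*X[:,0]+c*X[:,1],X[:,2]]
def R_of(q): return Ro.from_quat(np.array(q)[[1,2,3,0]]).as_matrix()
E
cat > fit.py <<'E'
from h import *
from station import eyes
T=np.array([[392,130],[602,158],[554,530],[341,502],[88,397],[285,425],[485,240],[83,80],[383,118]])/3.8+[235,120]
TX=np.array([[120,-35,65],[120,-170,65],[-120,-170,65],[-120,-35,65],[-80,121,95],[-80,9,95],[55,-102.5,68],[115,159,99],[115,-29,99]])/1000
S=np.array([[272,32],[397,130],[30,215],[160,312],[610,318],[370,572],[157,208]])/3.2+[205,195]
SX=np.array([[-120,-170,65],[-120,-35,65],[120,-170,65],[120,-35,65],[-125,170,30],[125,170,30],[55,-102.5,68]])/1000
ct=eyes.get_calibration("top");cs=eyes.get_calibration("scene")
def f(p,a=1,b=1): return np.r_[a*(proj(ct,S2W(p,TX))-T).ravel(),b*(proj(cs,S2W(p,SX))-S).ravel()]
for a,b in [(1,1),(1,0),(0,1)]:
    r=least_squares(f,[.55,.04,-.1],args=(a,b),loss="soft_l1"); print(r.x.round(4)); 
    if a==b: p=r.x; print(f(p).reshape(-1,2).round(1).tolist())
tips=back(ct,np.array([[485,240],[447,190]])/3.8+[235,120],.069); d=tips[1]-tips[0]; a1=np.arctan2(d[1],d[0])-p[2]
tb=back(ct,np.array([[485,240],[486,162]])/3.8+[235,120],.067); d=tb[1]-tb[0]; t1=np.arctan2(d[1],d[0])-p[2]
print("ptr",a1,"tab",t1,"knob now",(0.9-a1)/.35,"goal",(0.9-t1)/.35)
tips=back(cs,np.array([[157,208],[154,260]])/3.2+[205,195],.069); d=tips[1]-tips[0]; a1=np.arctan2(d[1],d[0])-p[2]
tb=back(cs,np.array([[157,212],[108,258]])/3.2+[205,195],.067); d=tb[1]-tb[0]; t1=np.arctan2(d[1],d[0])-p[2]
print("scene ptr",a1,"tab",t1,"knob now",(0.9-a1)/.35,"goal",(0.9-t1)/.35)
print("knob",S2W(p,[-.07,-.1025,.102]),"bar",S2W(p,[-.08,.065,.095]),"hinge",S2W(p,[.115,.065,.095]))
E
python3 fit.py
```

```text
[ 0.5768  0.0305 -0.1497]
[[-0.2, -0.7], [0.3, -0.4], [0.5, 0.5], [-0.7, -0.1], [1.2, -0.3], [-2.6, -1.1], [-0.2, 0.1], [-0.6, -0.3], [-0.4, 0.1], [0.2, -1.9], [0.7, -2.0], [-1.2, -1.1], [-2.4, 5.8], [1.9, -1.4], [-0.5, -2.0], [0.6, 0.6]]
[ 0.5762  0.0299 -0.1479]
[ 0.579   0.0323 -0.1507]
ptr 0.7709462939595986 tab 0.11607160214557552 knob now 0.36872487440114704 goal 2.239795422441213
scene ptr 0.806469885985053 tab 0.09151370392851566 knob now 0.267228897185563 goal 2.309960845918527
knob [[ 0.49229622 -0.06037707  0.102     ]] bar [[0.50738621 0.10674128 0.095     ]] hinge [[0.70020584 0.0776622  0.095     ]]
```

```bash
cat >> h.py <<'E'
def rows(pos,R,tgt,yaw_t,n,yaw_first=False):
    """vertical tool target with tool-y yaw yaw_t; prints n rows"""
    tR=np.c_[[0,0,-1],[np.cos(yaw_t),np.sin(yaw_t),0],np.cross([0,0,-1],[np.cos(yaw_t),np.sin(yaw_t),0])]
    rv=Ro.from_matrix(R.T@tR).as_rotvec()
    p=np.array(pos);out=[]
    for i in range(n):
        # shift uses tool axes as they stand at row start (checked)
        Ri=R@Ro.from_rotvec(rv*i/n).as_matrix()
        out.append(np.r_[np.degrees(rv/n),Ri.T@((np.array(tgt)-pos)/n)*1000])
    return np.round(out,1)
E
python3 - <<'E'
from h import *
from station import robot
o=robot.get_obs(); R=R_of(o["eef_rot"]); print(R.round(3)); print("tool y yaw",np.arctan2(R[1,1],R[0,1]))
print(rows(o["eef_pos"],R,[.4923,-.0604,.2],1.12,20))
E
```

```text
[[ 0.     0.262 -0.965]
 [ 0.    -0.965 -0.262]
 [-1.    -0.    -0.   ]]
tool y yaw -1.3059938044885848
[[ -6.9  -0.   -0.    1.6 -21.9 -23. ]
 [ -6.9  -0.   -0.    1.6 -19.  -25.4]
 [ -6.9  -0.   -0.    1.6 -15.7 -27.6]
 [ -6.9  -0.   -0.    1.6 -12.3 -29.3]
 [ -6.9  -0.   -0.    1.6  -8.7 -30.5]
 [ -6.9  -0.   -0.    1.6  -4.9 -31.3]
 [ -6.9  -0.   -0.    1.6  -1.1 -31.7]
 [ -6.9  -0.   -0.    1.6   2.8 -31.6]
 [ -6.9  -0.   -0.    1.6   6.6 -31. ]
 [ -6.9  -0.   -0.    1.6  10.3 -30. ]
 [ -6.9  -0.   -0.    1.6  13.8 -28.5]
 [ -6.9  -0.   -0.    1.6  17.2 -26.7]
 [ -6.9  -0.   -0.    1.6  20.3 -24.4]
 [ -6.9  -0.   -0.    1.6  23.1 -21.8]
 [ -6.9  -0.   -0.    1.6  25.6 -18.8]
 [ -6.9  -0.   -0.    1.6  27.6 -15.6]
 [ -6.9  -0.   -0.    1.6  29.3 -12.1]
 [ -6.9  -0.   -0.    1.6  30.6  -8.5]
 [ -6.9  -0.   -0.    1.6  31.4  -4.7]
 [ -6.9  -0.   -0.    1.6  31.7  -0.9]]
```

>>> jog_arm(
  deltas=[
    [-7, 0, 0, 1.6, -22, -23, 0],
    [-7, 0, 0, 1.6, -19, -25.4, 0],
    [-7, 0, 0, 1.6, -16, -27.6, 0],
    [-7, 0, 0, 1.6, -12.3, -29.3, 0],
    [-7, 0, 0, 1.6, -8.7, -30.5, 0],
  ],
  grip_force=40,
)

```text
time: 1.77
eef_pos: [0.246, -0.4655, 0.2233]
eef_rot: [-0.302, -0.639, -0.302, 0.64]
wrist_force: [0.6, -0.2, -0.1]
width: 0.498
```

>>> jog_arm(
  deltas=[
    [-7, 0, 0, 1.6, -5, -31.3, 0],
    [-7, 0, 0, 1.6, -1, -31.7, 0],
    [-7, 0, 0, 1.6, 3, -31.6, 0],
    [-7, 0, 0, 1.6, 6.6, -31, 0],
    [-7, 0, 0, 1.6, 10.3, -30, 0],
  ],
)

```text
time: 2.18
eef_pos: [0.3274, -0.3295, 0.2155]
eef_rot: [-0.48, -0.519, -0.48, 0.519]
wrist_force: [1.1, 0.2, 0.8]
width: 0.497
```

>>> jog_arm(
  deltas=[
    [-7, 0, 0, 1.6, 14, -28.5, 0],
    [-7, 0, 0, 1.6, 17.2, -26.7, 0],
    [-7, 0, 0, 1.6, 20.3, -24.4, 0],
    [-7, 0, 0, 1.6, 23, -21.8, 0],
    [-7, 0, 0, 1.6, 25.6, -19, 0],
  ],
)

```text
time: 2.6
eef_pos: [0.4082, -0.1928, 0.2076]
eef_rot: [0.614, 0.351, 0.614, -0.351]
wrist_force: [1.3, -0.1, -0.0]
width: 0.498
```

```bash
python3 - <<'E'
from h import *
from station import robot
o=robot.get_obs(); R=R_of(o["eef_rot"]); print(o["time"],o["eef_pos"],o["qpos"].round(2) if hasattr(o["qpos"],"round") else o["qpos"],o["width"]); print("tool y yaw",np.arctan2(R[1,1],R[0,1]))
print(rows(o["eef_pos"],R,[.4923,-.0604,.2],1.12,5))
E
```

```text
2.6 [ 0.40819483 -0.19276492  0.2075827 ] [ 0.85  0.05 -0.49  1.84  0.02  1.26  0.89] 0.4978102104057491
tool y yaw 0.5325170351546137
[[ -6.7   0.    0.    1.5  27.9 -14.3]
 [ -6.7   0.    0.    1.5  29.4 -10.9]
 [ -6.7   0.    0.    1.5  30.5  -7.4]
 [ -6.7   0.    0.    1.5  31.1  -3.7]
 [ -6.7   0.    0.    1.5  31.4  -0.1]]
```

>>> jog_arm(
  deltas=[
    [-6.7, 0, 0, 1.5, 28, -14.3, 0],
    [-6.7, 0, 0, 1.5, 29.4, -11, 0],
    [-6.7, 0, 0, 1.5, 30.5, -7.4, 0],
    [-6.7, 0, 0, 1.5, 31, -3.7, 0],
    [-6.7, 0, 0, 1.5, 31.4, 0, 0],
  ],
)

```text
time: 3.02
eef_pos: [0.4933, -0.0611, 0.2001]
eef_rot: [0.689, 0.159, 0.689, -0.159]
wrist_force: [0.6, -0.8, -0.2]
width: 0.498
```

```bash
python3 - <<'E'
from h import *
from station import robot,eyes
o=robot.get_obs(); R=R_of(o["eef_rot"]); print(o["time"],o["eef_pos"],o["qpos"]); print("tool y yaw",np.arctan2(R[1,1],R[0,1]))
c=eyes.get_calibration("wrist");im=eyes.snapshot("wrist"); 
im=im[:,:,::-1].copy()
cv2.imwrite("pics/w1.png",im)
np.save("cw1.npy",c,allow_pickle=True)
p=[.5768,.0305,-.1497]
for X in [[-.07,-.1025,.109],[.055,-.1025,.068],[-.08,.065,.095],[-.12,-.035,.065],[.12,-.035,.065],[-.12,-.17,.065],[.12,-.17,.065]]:
    u=proj(c,S2W(p,X))[0]; cv2.circle(im,(int(u[0]),int(u[1])),3,(255,0,255),-1); print(X,u.round(1))
cv2.imwrite("pics/w1m.png",im)
E
```

```text
3.0167 [ 0.49330496 -0.0610568   0.20011867] [ 0.65628337  0.17958091 -0.66711951  1.73747018  0.11662695  1.26362119
  1.07842188]
tool y yaw 1.1167134264496412
[-0.07, -0.1025, 0.109] [322.  245.2]
[0.055, -0.1025, 0.068] [366.2 365.7]
[-0.08, 0.065, 0.095] [562.8 151.3]
[-0.12, -0.035, 0.065] [391.7 135.5]
[0.12, -0.035, 0.065] [457.5 402.9]
[-0.12, -0.17, 0.065] [214.7 192.2]
[0.12, -0.17, 0.065] [313.7 439.7]
```

View pics/w1m.png

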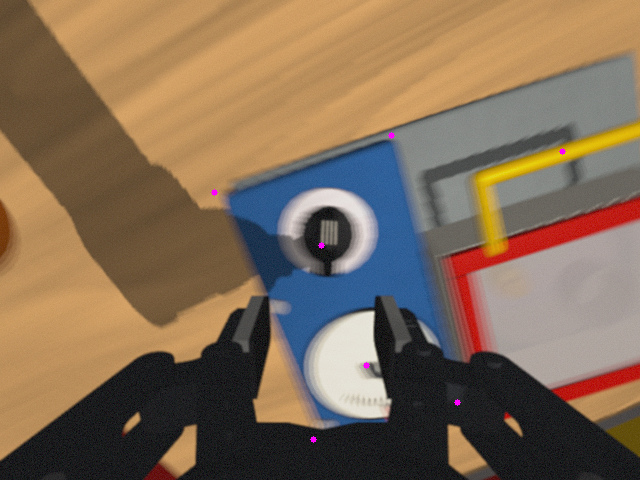

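```bash
cat > wp.py <<'E'
import sys
from h import *
from station import robot,eyes
o=robot.get_obs(); R=R_of(o["eef_rot"]); print(o["time"],np.round(o["eef_pos"],4),np.round(o["qpos"],2),np.round(o["wrist_force"],1),o["width"]); print("tool y yaw",np.arctan2(R[1,1],R[0,1]),"x",R[:,0].round(3))
c=eyes.get_calibration("wrist");im=eyes.snapshot("wrist"); 
im=im[:,:,::-1].copy()
cv2.imwrite(f"pics/{sys.argv[1]}.png",im)
np.save(f"{sys.argv[1]}.npy",c,allow_pickle=True)
p=[.5768,.0305,-.1497]
for X in [[-.07,-.1025,.109],[.055,-.1025,.068],[-.08,.065,.095],[-.12,-.035,.065],[.12,-.035,.065],[-.12,-.17,.065],[.12,-.17,.065]]:
    u=proj(c,S2W(p,X))[0]; cv2.circle(im,(int(u[0]),int(u[1])),3,(255,0,255),-1); print(X,u.round(1))
cv2.imwrite(f"pics/{sys.argv[1]}m.png",im)
E
python3 wp.py w2
```

```text
3.0667 [ 0.4957 -0.0545  0.2001] [ 0.65  0.18 -0.68  1.73  0.12  1.26  1.08] [0.2 4.8 0.4] 0.49945719760794577
tool y yaw 1.1325707081219927 x [ 0.003  0.003 -1.   ]
[-0.07, -0.1025, 0.109] [310.7 246.1]
[0.055, -0.1025, 0.068] [355.1 366.8]
[-0.08, 0.065, 0.095] [552.1 155.9]
[-0.12, -0.035, 0.065] [382.6 137.5]
[0.12, -0.035, 0.065] [446. 405.]
[-0.12, -0.17, 0.065] [205.1 191.4]
[0.12, -0.17, 0.065] [302.2 440. ]
```

View pics/w2m.png

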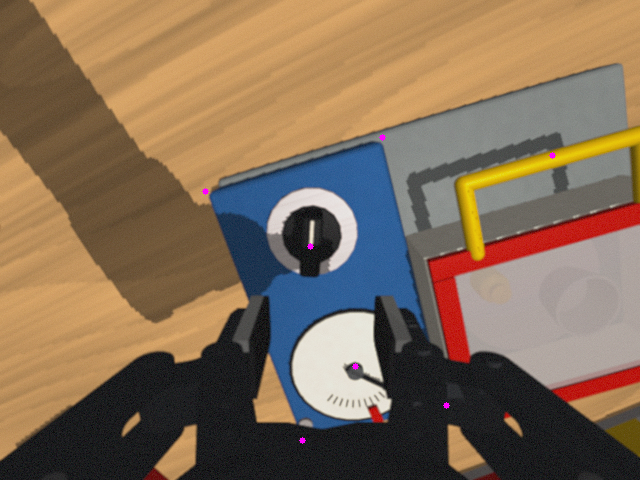

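```bash
python3 - <<'E'
import cv2
t=cv2.imread("pics/w2.png")
cv2.imwrite("pics/w2k.png",cv2.resize(t[170:310,200:440],None,fx=3.3,fy=3.3,interpolation=cv2.INTER_CUBIC))
t=cv2.imread("pics/w2.png")[300:440,270:450]
cv2.imwrite("pics/w2d.png",cv2.resize(t,None,fx=4,fy=4,interpolation=cv2.INTER_CUBIC))
E
```

```text
(no output)
```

View pics/w2k.png

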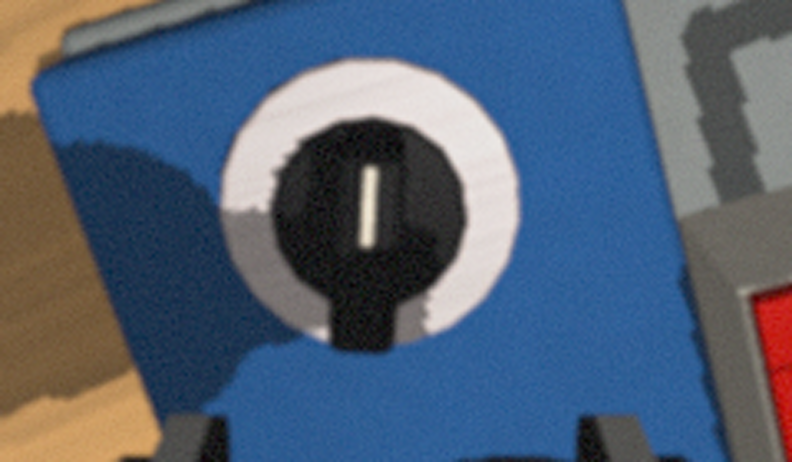

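View pics/w2d.png

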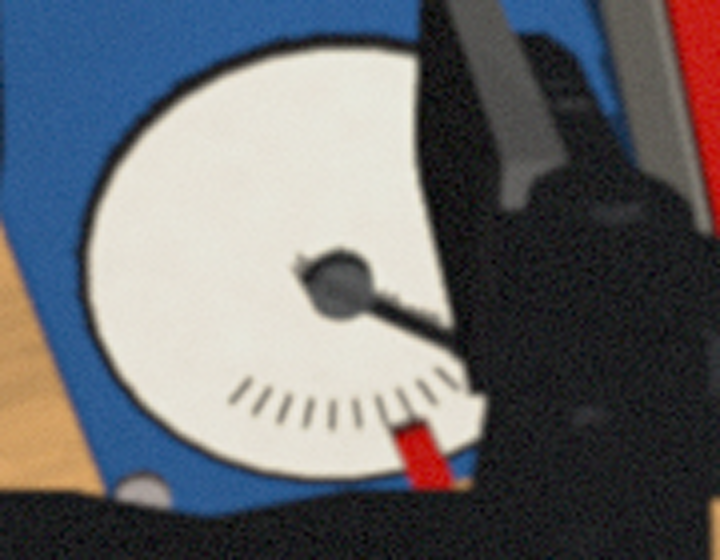

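```bash
cat > fit2.py <<'E'
from h import *
c=np.load("w2.npy",allow_pickle=True).item()
U=np.array([[384,142],[210,192],[355,370.5],[620,66],[200+368/3.3,170+202/3.3]])
X=np.array([[-120,-35,65],[-120,-170,65],[55,-102.5,70],[-125,170,30],[-70,-102.5,66]])/1000
f=lambda p:(proj(c,S2W(p,X))-U).ravel()
r=least_squares(f,[.5768,.0305,-.15]);p=r.x;print(p.round(4),r.fun.reshape(-1,2).round(1).tolist())
print("knob",S2W(p,[-.07,-.1025,.102]).round(4),"bar",S2W(p,[-.08,.065,.095]).round(4),"hinge",S2W(p,[.115,.065,.095]).round(4))
L=back(c,np.array([[370,165],[366,248],[362,350]])/3.3+[200,170],.109);print(L.round(4))
d=L[0]-L[1];print("line yaw",np.arctan2(d[1],d[0]),np.arctan2(*(L[0]-L[2])[[1,0]]))
E
python3 fit2.py
```

```text
[ 0.58    0.0286 -0.1614] [[-0.4, -0.3], [-4.1, 1.4], [-1.3, 0.5], [5.7, -1.2], [0.8, 1.1]]
knob [[ 0.4945 -0.0613  0.102 ]] bar [[0.5115 0.1056 0.095 ]] hinge [[0.704  0.0743 0.095 ]]
[[ 0.477  -0.0521  0.109 ]
 [ 0.4918 -0.06    0.109 ]
 [ 0.5108 -0.07    0.109 ]]
line yaw 2.6495585552366774 2.6542649481646103
```

```bash
cat > st.py <<'E'
import sys
from h import *
from station import robot
o=robot.get_obs(); R=R_of(o["eef_rot"]); print(o["time"],np.round(o["eef_pos"],4),np.round(o["qpos"],2),np.round(o["wrist_force"],1),np.round(o["wrist_torque"],2),round(o["width"],3)); print("tool y yaw",np.arctan2(R[1,1],R[0,1]),"x",R[:,0].round(3))
if len(sys.argv)>1:
    a=list(map(float,sys.argv[1:])); print(rows(o["eef_pos"],R,a[:3],a[3],int(a[4])))
E
python3 st.py .4923 -.0603 .085 1.08 5
```

```text
3.1167 [ 0.4945 -0.0566  0.2001] [ 0.65  0.18 -0.67  1.74  0.12  1.26  1.08] [-0.5 -0.2 -0.1] [0.01 0.01 0.01] 0.497
tool y yaw 1.1238477593039073 x [ 0.002  0.003 -1.   ]
[[ 0.5  0.  -0.  23.  -0.9 -0.1]
 [ 0.5  0.  -0.  23.  -0.9 -0.1]
 [ 0.5  0.  -0.  23.  -0.9 -0.1]
 [ 0.5  0.  -0.  23.  -0.9 -0.1]
 [ 0.5  0.  -0.  23.  -0.9 -0. ]]
```

>>> jog_arm(
  deltas=[
    [1, 0, 0, 20, -2, 0, 0],
    [1, 0, 0, 20, -2, 0, 0],
    [0.5, 0, 0, 20, 0, 0, 0],
    [0, 0, 0, 10, 0, 0, 0],
    [0, 0, 0, 0, 0, 0, 0],
  ],
)

```text
time: 3.53
eef_pos: [0.4892, -0.0661, 0.1278]
eef_rot: [0.683, 0.176, 0.686, -0.176]
wrist_force: [-0.1, -0.2, -0.2]
width: 0.501
```

```bash
python3 st.py .4923 -.0603 .085 1.08 3
```

```text
3.5333 [ 0.4892 -0.0661  0.1278] [ 0.64  0.25 -0.65  1.84  0.16  1.12  1.  ] [-0.1 -0.2 -0.2] [-0.02 -0.01 -0.03] 0.501
tool y yaw 1.067200467531109 x [-0.004  0.001 -1.   ]
[[-0.2 -0.1  0.  14.3  2.2  0. ]
 [-0.2 -0.1  0.  14.3  2.2  0. ]
 [-0.2 -0.1  0.  14.3  2.2 -0. ]]
```

>>> jog_arm(
  deltas=[
    [-0.5, 0, 0, 0, 3, 0, 0],
    [0, 0, 0, 0, 3, 0, 0],
    [0, 0, 0, 15, 0, 0, 0],
    [0, 0, 0, 14, 0, 0, 0],
    [0, 0, 0, 0, 0, 0, 0],
  ],
)

```text
time: 3.95
eef_pos: [0.4932, -0.0603, 0.1]
eef_rot: [0.685, 0.173, 0.686, -0.173]
wrist_force: [-1.2, 0.2, 0.2]
width: 0.499
```

```bash
python3 st.py .4923 -.0603 .085 1.08 3
```

```text
3.95 [ 0.4932 -0.0603  0.1   ] [ 0.62  0.29 -0.65  1.86  0.2   1.06  0.97] [-1.2  0.2  0.2] [-0.02  0.02  0.03] 0.499
tool y yaw 1.076784277242096 x [-0.001  0.    -1.   ]
[[-0.1 -0.   0.   5.  -0.1 -0.3]
 [-0.1 -0.   0.   5.  -0.1 -0.3]
 [-0.1 -0.   0.   5.  -0.1 -0.3]]
```

Descend the rest and close.

>>> jog_arm(
  deltas=[
    [0, 0, 0, 7, 0, 0, 0],
    [0, 0, 0, 7, 0, 0, 0],
    [0, 0, 0, 0, 0, 0, 0.2],
    [0, 0, 0, 0, 0, 0, 0.5],
    [0, 0, 0, 0, 0, 0, 1],
  ],
  grip_force=40,
)

```text
time: 4.37
eef_pos: [0.4938, -0.0611, 0.0874]
eef_rot: [0.686, 0.173, 0.685, -0.173]
wrist_force: [-4.2, 1.5, 5.9]
width: 0.152
```

>>> jog_arm(
  deltas=[
    [0, 0, 0, 0, 0, 0, 1],
    [0, 0, 0, 0, 0, 0, 1],
    [0, 0, 0, 0, 0, 0, 1],
    [0, 0, 0, 0, 0, 0, 1],
    [0, 0, 0, 0, 0, 0, 1],
  ],
)

```text
time: 4.78
eef_pos: [0.4938, -0.061, 0.0874]
eef_rot: [0.686, 0.173, 0.685, -0.173]
wrist_force: [-3.0, -2.4, 5.6]
width: 0.153
```

```bash
python3 wp.py w3
```

```text
4.7833 [ 0.4938 -0.061   0.0874] [ 0.61  0.3  -0.64  1.88  0.21  1.03  0.96] [-3.  -2.4  5.6] 0.15325936991341588
tool y yaw 1.0759695589258114 x [ 0.    -0.001 -1.   ]
[-0.07, -0.1025, 0.109] [321.4 335.6]
[0.055, -0.1025, 0.068] [396.1 480.2]
[-0.08, 0.065, 0.095] [736.6 152.4]
[-0.12, -0.035, 0.065] [431.9 134. ]
[0.12, -0.035, 0.065] [528.3 518.6]
[-0.12, -0.17, 0.065] [146.2 237.8]
[0.12, -0.17, 0.065] [322.6 571.4]
```

View pics/w3.png

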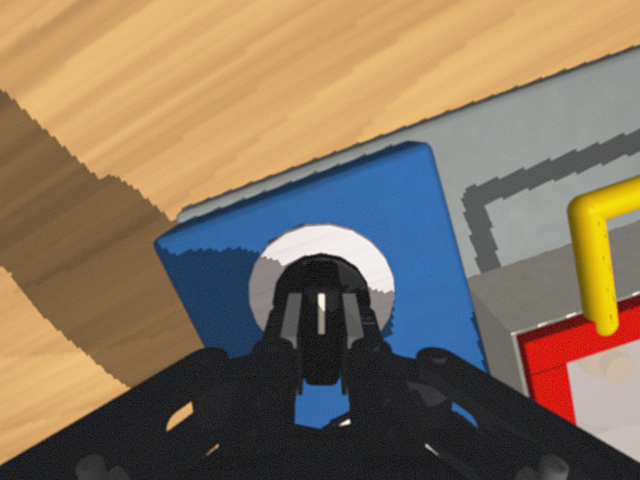

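>>> jog_arm(
  deltas=[
    [4, 0, 0, 0, 0, 0, 1],
    [6.5, 0, 0, 0, 0, 0, 1],
    [6.5, 0, 0, 0, 0, 0, 1],
    [6.5, 0, 0, 0, 0, 0, 1],
    [6.5, 0, 0, 0, 0, 0, 1],
  ],
)

```text
time: 5.25
eef_pos: [0.4938, -0.0611, 0.0874]
eef_rot: [0.617, 0.346, 0.616, -0.347]
wrist_force: [-4.1, -2.9, 5.3]
width: 0.157
```

>>> jog_arm(
  deltas=[
    [6.5, 0, 0, 0, 0, 0, 1],
    [6.5, 0, 0, 0, 0, 0, 1],
    [6.5, 0, 0, 0, 0, 0, 1],
    [6.5, 0, 0, 0, 0, 0, 1],
    [6.5, 0, 0, 0, 0, 0, 1],
  ],
)

```text
time: 5.67
eef_pos: [0.4937, -0.0612, 0.0874]
eef_rot: [-0.495, -0.505, -0.495, 0.505]
wrist_force: [-4.1, -1.8, 5.6]
width: 0.152
```

>>> jog_arm(
  deltas=[
    [6.5, 0, 0, 0, 0, 0, 1],
    [6.5, 0, 0, 0, 0, 0, 1],
    [6.5, 0, 0, 0, 0, 0, 1],
    [6.5, 0, 0, 0, 0, 0, 1],
    [3, 0, 0, 0, 0, 0, 1],
  ],
)

```text
time: 6.08
eef_pos: [0.4936, -0.0612, 0.0874]
eef_rot: [-0.353, -0.613, -0.352, 0.613]
wrist_force: [-4.3, -1.9, 6.9]
width: 0.152
```

>>> jog_arm(
  deltas=[
    [4, 0, 0, 0, 0, 0, 1],
    [0, 0, 0, 0, 0, 0, 1],
    [0, 0, 0, 0, 0, 0, 1],
    [0, 0, 0, 0, 0, 0, 1],
    [0, 0, 0, 0, 0, 0, 1],
  ],
)

```text
time: 6.5
eef_pos: [0.4936, -0.0612, 0.0874]
eef_rot: [-0.333, -0.624, -0.332, 0.624]
wrist_force: [-3.5, -2.1, 7.3]
width: 0.151
```

```bash
python3 st.py; python3 - <<'E'
from station import eyes
import cv2
for n in ["top","scene"]:
    cv2.imwrite(f"pics/{n}1.png",eyes.snapshot(n)[:,:,::-1])
t=cv2.imread("pics/top1.png")[120:275,235:405]; cv2.imwrite("pics/topc1.png",cv2.resize(t,None,fx=3.8,fy=3.8,interpolation=cv2.INTER_CUBIC))
t=cv2.imread("pics/scene1.png")[195:295,205:325]; cv2.imwrite("pics/scenec1.png",cv2.resize(t,None,fx=5,fy=5,interpolation=cv2.INTER_CUBIC))
E
```

```text
6.5 [ 0.4936 -0.0612  0.0874] [ 0.4   0.26 -0.39  1.89  0.12  1.01 -0.63] [-3.5 -2.1  7.3] [-0.58  0.84 -0.08] 0.151
tool y yaw -0.5908337102056962 x [ 0.    -0.001 -1.   ]
```

View pics/topc1.png

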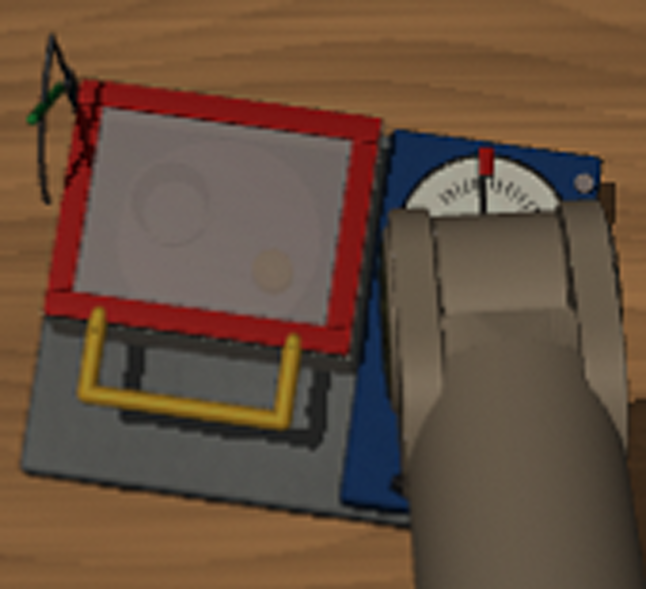

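View pics/scenec1.png

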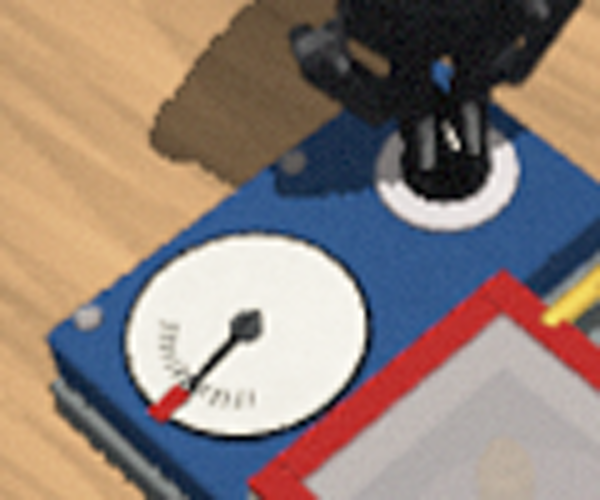

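```bash
cat > dial.py <<'E'
import sys
from h import *
from station import eyes
p=[.5768,.0305,-.1497]
def warp(cam,tag,n=8):
    ims=[eyes.snapshot(cam).astype(np.float32) for _ in range(n)]
    im=np.mean(ims,0); c=eyes.get_calibration(cam)
    N=600; s=.14/N
    g=(np.arange(N)-N/2)*s
    # image right = balance -y, up = +x
    xx,yy=np.meshgrid(.055-g,-.1025-g,indexing="ij")
    X=S2W(p,np.c_[xx.ravel(),yy.ravel(),np.full(N*N,.068)])
    u=proj(c,X).reshape(N,N,2).astype(np.float32)
    w=cv2.remap(im,u[...,0],u[...,1],cv2.INTER_CUBIC).clip(0,255).astype(np.uint8)
    cv2.imwrite(f"pics/{tag}.png",w[:,:,::-1]); return w
if __name__=="__main__": warp(sys.argv[1],sys.argv[2])
E
python3 dial.py scene ds1; python3 dial.py top dt1
```

```text
(no output)
```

View pics/ds1.png

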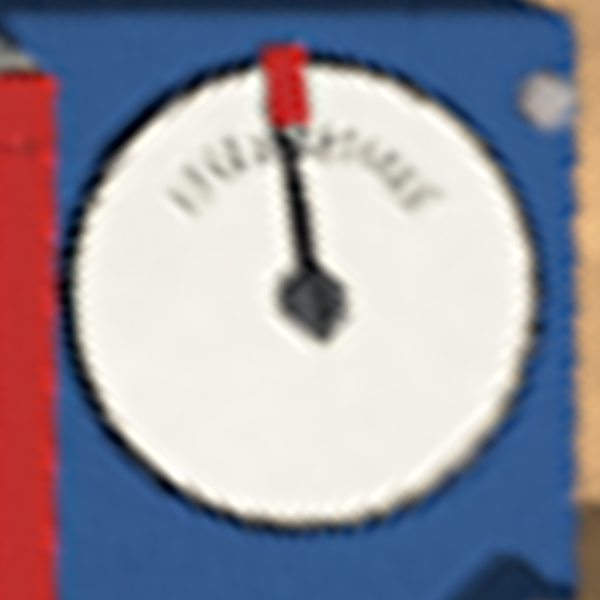

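View pics/dt1.png

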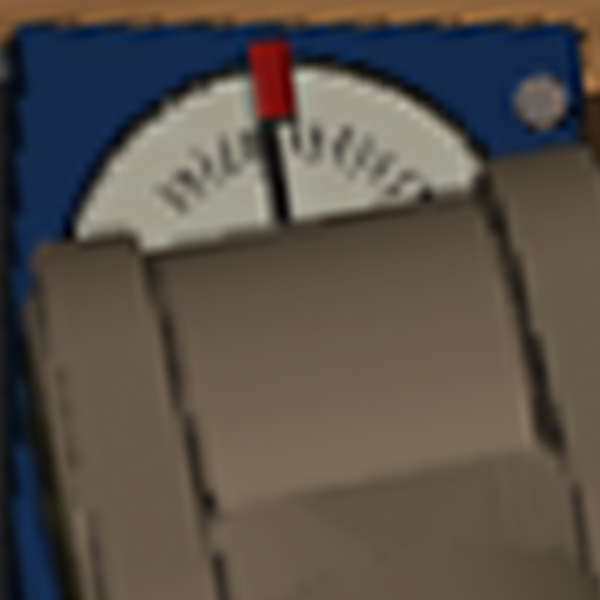

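```bash
cat > meas.py <<'E'
import sys,cv2,numpy as np
w=cv2.imread(f"pics/{sys.argv[1]}.png").astype(int)
b,g,r=w[...,0],w[...,1],w[...,2]
white=((r>120)&(g>120)&(b>100)).astype(np.uint8)
cs,_=cv2.findContours(white,cv2.RETR_EXTERNAL,cv2.CHAIN_APPROX_NONE)
k=max(cs,key=cv2.contourArea); 
e=cv2.fitEllipse(cv2.convexHull(k)); print("disc",e)
C=np.array(e[0])
red=(r>1.8*g)&(r>1.8*b)&(r>80)
yy,xx=np.nonzero(red); m=(np.hypot(xx-C[0],yy-C[1])<270)&(np.hypot(xx-C[0],yy-C[1])>150)
rc=np.array([xx[m].mean(),yy[m].mean()]); print("tab",rc)
ta=np.arctan2(-(rc-C)[0],-(rc-C)[1])
P=np.c_[xx[m],yy[m]]-rc; u,s,v=np.linalg.svd(P,full_matrices=False); print("tab axis",np.arctan2(v[0,0],v[0,1])%np.pi)
pts=[];ws=[]
gray=w.sum(2)/3
for R in range(50,150,2):
    th=ta+np.linspace(-.35,.35,281) 
    x=C[0]-R*np.sin(th);y=C[1]-R*np.cos(th)
    v=cv2.remap(gray.astype(np.float32),x.astype(np.float32)[None],y.astype(np.float32)[None],cv2.INTER_LINEAR)[0]
    d=(np.median(v)-v-40).clip(0)
    if R>110: # avoid ticks: only near min
        i=np.argmax(d); d[np.abs(np.arange(281)-i)>30]=0
    if d.sum()>0: pts.append([R,(d*th).sum()/d.sum(),(d*x).sum()/d.sum(),(d*y).sum()/d.sum()])
pts=np.array(pts)
vx,vy,x0,y0=cv2.fitLine(pts[:,2:].astype(np.float32),cv2.DIST_HUBER,0,.01,.01).ravel()
print("tab ang",ta,"ptr line",np.arctan2(vx,vy)%np.pi, "polar@R",pts[::10,:2].round(3).tolist())
# tip offset: line extrapolated to tab radius
n=(rc-C)/np.linalg.norm(rc-C); t=((rc-np.array([x0,y0]))@n)/(np.array([vx,vy])@n); q=np.array([x0,y0])+t*np.array([vx,vy]); print("miss at tab centre, mm",(q-rc)*.14/600*1000)
E
python3 meas.py ds1
```

```text
disc ((304.2366027832031, 293.8078308105469), (460.2422790527344, 462.3941650390625), 121.39328002929688)
tab [173.29703322 182.32599041]
tab axis 2.3106648805386856
tab ang 0.8654905348677229 ptr line 0.8758923 polar@R [[144.0, 0.596]]
miss at tab centre, mm [ 5.74306218 -6.74544022]
```

```bash
sed -i 's/<270)&/<270)\&(np.abs(xx-C[0])<110)\&(yy<C[1])\&/' meas.py; python3 meas.py ds1
```

```text
disc ((304.2366027832031, 293.8078308105469), (460.2422790527344, 462.3941650390625), 121.39328002929688)
tab [285.60133779  84.10367893]
tab axis 0.07142747174299523
tab ang 0.08863173325588275 ptr line 0.16157468 polar@R [[50.0, 0.018], [70.0, 0.056], [90.0, 0.073], [110.0, 0.097], [130.0, 0.11]]
miss at tab centre, mm [-1.8567067  0.1649954]
```

>>> jog_arm(
  deltas=[
    [3, 0, 0, 0, 0, 0, 1],
    [3, 0, 0, 0, 0, 0, 1],
    [3, 0, 0, 0, 0, 0, 1],
    [0, 0, 0, 0, 0, 0, 1],
    [0, 0, 0, 0, 0, 0, 1],
  ],
)

```text
time: 7.82
eef_pos: [0.4936, -0.0612, 0.0874]
eef_rot: [-0.283, -0.648, -0.282, 0.648]
wrist_force: [-4.2, -2.2, 6.9]
width: 0.157
```

```bash
python3 st.py; python3 dial.py scene ds2;python3 meas.py ds2; python3 dial.py top dt2
```

```text
7.8167 [ 0.4936 -0.0612  0.0874] [ 0.38  0.26 -0.36  1.89  0.11  1.01 -0.78] [-4.2 -2.2  6.9] [-0.57  0.9  -0.03] 0.157
tool y yaw -0.7483500792574886 x [ 0.    -0.001 -1.   ]
disc ((304.243896484375, 293.7467041015625), (460.4258117675781, 462.3736267089844), 128.98094177246094)
tab [285.81902246  84.58388375]
tab axis 0.08903775439018938
tab ang 0.0878618772694146 ptr line 0.15896589 polar@R [[50.0, -0.077], [70.0, -0.006], [90.0, 0.041], [110.0, 0.064], [130.0, 0.069]]
miss at tab centre, mm [-0.80282019  0.07071936]
```

View pics/ds2.png

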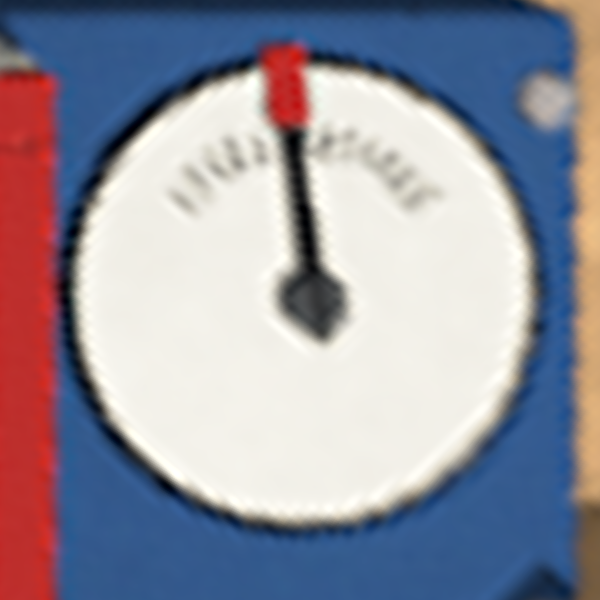

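View pics/dt2.png

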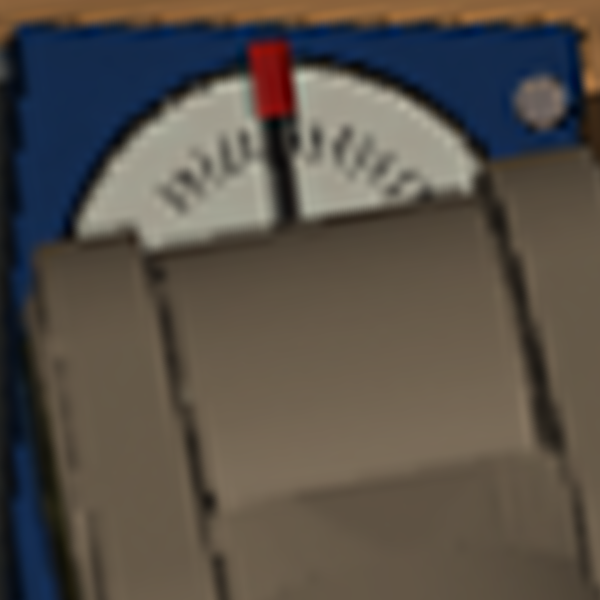

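>>> jog_arm(
  deltas=[
    [0, 0, 0, 0, 0, 0, 0],
    [0, 0, 0, 0, 0, 0, 0],
    [0, 0, 0, 0, 0, 0, 0],
    [0, 0, 0, -15, 0, 0, 0],
    [0, 0, 0, -25, 0, 0, 0],
  ],
)

```text
time: 9.03
eef_pos: [0.4919, -0.0602, 0.1248]
eef_rot: [-0.282, -0.647, -0.284, 0.649]
wrist_force: [-0.4, 0.1, 0.7]
width: 0.498
```

>>> jog_arm(
  deltas=[
    [0, 0, 0, -25, 0, 0, 0],
    [0, 0, 0, -25, 0, 0, 0],
    [0, 0, 0, -10, 0, 0, 0],
    [0, 0, 0, 0, 0, 0, 0],
    [0, 0, 0, 0, 0, 0, 0],
  ],
)

```text
time: 9.45
eef_pos: [0.4938, -0.0605, 0.1865]
eef_rot: [0.283, 0.648, 0.283, -0.648]
wrist_force: [0.4, 0.3, -0.5]
width: 0.498
```

```bash
python3 wp.py w4
```

```text
9.45 [ 0.4938 -0.0605  0.1865] [ 0.39  0.16 -0.37  1.77  0.06  1.23 -0.74] [ 0.4  0.3 -0.5] 0.49838533139519
tool y yaw -0.7474245069356498 x [ 0.001 -0.    -1.   ]
[-0.07, -0.1025, 0.109] [318.7 256.1]
[0.055, -0.1025, 0.068] [472.7 137.3]
[-0.08, 0.065, 0.095] [136.9  24.7]
[-0.12, -0.035, 0.065] [207.  199.1]
[0.12, -0.035, 0.065] [509.5 -13.9]
[-0.12, -0.17, 0.065] [315.  338.8]
[0.12, -0.17, 0.065] [595.  167.3]
```

View pics/w4m.png

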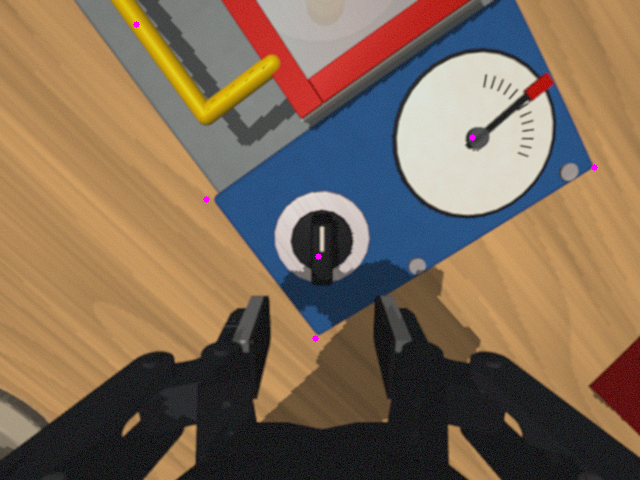

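```bash
cat > dw.py <<'E'
import sys
from h import *
tag=sys.argv[1]; c=np.load(tag+".npy",allow_pickle=True).item(); im=cv2.imread(f"pics/{tag}.png")
U=np.array(eval(sys.argv[2])); X=np.array([[-120,-35,65],[120,-170,65],[-120,-170,65]])/1000
f=lambda p:(proj(c,S2W(p,X))-U).ravel()
p=least_squares(f,[.5768,.0305,-.15]).x; print(p.round(4),f(p).round(1))
N=600;s=.14/N;g=(np.arange(N)-N/2)*s
xx,yy=np.meshgrid(.055-g,-.1025-g,indexing="ij")
u=proj(c,S2W(p,np.c_[xx.ravel(),yy.ravel(),np.full(N*N,.067)])).reshape(N,N,2).astype(np.float32)
cv2.imwrite(f"pics/{tag}d.png",cv2.remap(im,u[...,0],u[...,1],cv2.INTER_CUBIC))
E
python3 dw.py w4 "[[216,198],[592,168],[319,334]]"; python3 meas.py w4d
```

```text
[ 0.5798  0.029  -0.1548] [-5.3 -0.8  6.8 -0.5 -1.2  3.8]
disc ((298.831298828125, 304.4678649902344), (457.0873107910156, 457.99005126953125), 55.7365608215332)
tab [275.56828194  83.850898  ]
tab axis 0.09729620589900811
tab ang 0.1050570572239086 ptr line 0.1464668 polar@R [[50.0, 0.025], [70.0, 0.053], [90.0, 0.073], [110.0, 0.089], [130.0, 0.091]]
miss at tab centre, mm [-0.64696033  0.06821891]
```

View pics/w4d.png

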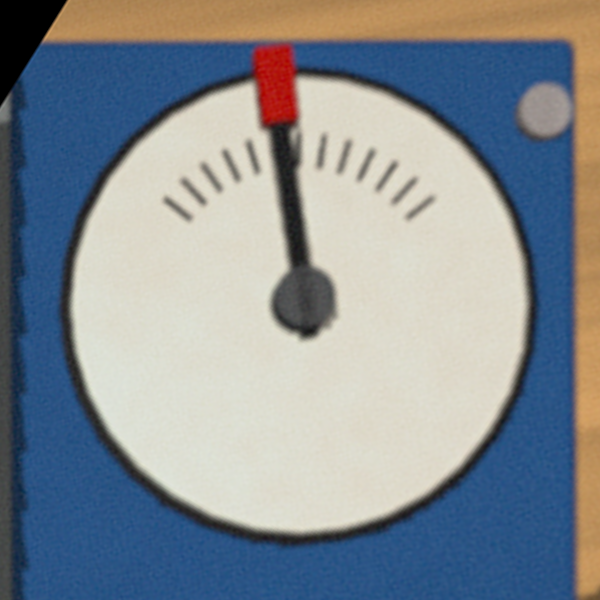

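>>> jog_arm(
  deltas=[
    [0, 0, 0, 20, 0, 0, 0],
    [0, 0, 0, 30, 0, 0, 0],
    [0, 0, 0, 25, 0, 0, 0],
    [0, 0, 0, 15, 0, 0, 0],
    [0, 0, 0, 10, 0, 0, 0],
  ],
)

```text
time: 9.92
eef_pos: [0.4912, -0.0603, 0.083]
eef_rot: [-0.282, -0.646, -0.284, 0.65]
wrist_force: [0.3, 0.2, -0.3]
width: 0.499
```

>>> jog_arm(
  deltas=[
    [0, 0, 0, 0, 0, 0, 0],
    [0, 0, 0, 0, 0, 0, 0.5],
    [0, 0, 0, 0, 0, 0, 1],
    [0, 0, 0, 0, 0, 0, 1],
    [0, 0, 0, 0, 0, 0, 1],
  ],
)

```text
time: 10.33
eef_pos: [0.4943, -0.0605, 0.0879]
eef_rot: [0.283, 0.649, 0.283, -0.648]
wrist_force: [-1.8, 1.7, 3.0]
width: 0.152
```

>>> jog_arm(
  deltas=[
    [2, 0, 0, 0, 0, 0, 1],
    [3, 0, 0, 0, 0, 0, 1],
    [2, 0, 0, 0, 0, 0, 1],
    [0, 0, 0, 0, 0, 0, 1],
    [0, 0, 0, 0, 0, 0, 1],
  ],
)

```text
time: 10.75
eef_pos: [0.4944, -0.0605, 0.0879]
eef_rot: [0.244, 0.665, 0.243, -0.663]
wrist_force: [-2.2, 1.2, 7.1]
width: 0.152
```

```bash
python3 st.py
```

```text
10.75 [ 0.4944 -0.0605  0.0879] [ 0.36  0.26 -0.35  1.89  0.1   1.01 -0.9 ] [-2.2  1.2  7.1] [ 0.21  0.46 -0.03] 0.152
tool y yaw -0.8682857018266309 x [ 0.002 -0.    -1.   ]
```

>>> jog_arm(
  deltas=[
    [0, 0, 0, 0, 0, 0, 0],
    [0, 0, 0, 0, 0, 0, 0],
    [0, 0, 0, 0, 0, 0, 0],
    [0, 0, 0, -15, 0, 0, 0],
    [0, 0, 0, -25, 0, 0, 0],
  ],
)

```text
time: 11.17
eef_pos: [0.4917, -0.0606, 0.1247]
eef_rot: [-0.242, -0.662, -0.244, 0.666]
wrist_force: [-0.7, -0.5, 0.8]
width: 0.502
```

>>> jog_arm(
  deltas=[
    [0, 0, 0, -25, 0, 0, 0],
    [0, 0, 0, -25, 0, 0, 0],
    [0, 0, 0, -10, 0, 0, 0],
    [0, 0, 0, 0, 0, 0, 0],
    [0, 0, 0, 0, 0, 0, 0],
  ],
)

```text
time: 11.58
eef_pos: [0.4937, -0.0607, 0.1865]
eef_rot: [0.243, 0.664, 0.243, -0.664]
wrist_force: [-1.2, 0.1, -0.5]
width: 0.504
```

```bash
python3 wp.py w5
```

```text
11.5833 [ 0.4937 -0.0607  0.1865] [ 0.38  0.16 -0.36  1.77  0.06  1.23 -0.86] [-1.2  0.1 -0.5] 0.5041511324822507
tool y yaw -0.869577049036233 x [ 0. -0. -1.]
[-0.07, -0.1025, 0.109] [318.8 256.1]
[0.055, -0.1025, 0.068] [460.7 118.3]
[-0.08, 0.065, 0.095] [113.3  51. ]
[-0.12, -0.035, 0.065] [204.3 212.7]
[0.12, -0.035, 0.065] [478.9 -38.8]
[-0.12, -0.17, 0.065] [328.1 338.5]
[0.12, -0.17, 0.065] [590.8 132.9]
```

View pics/w5m.png

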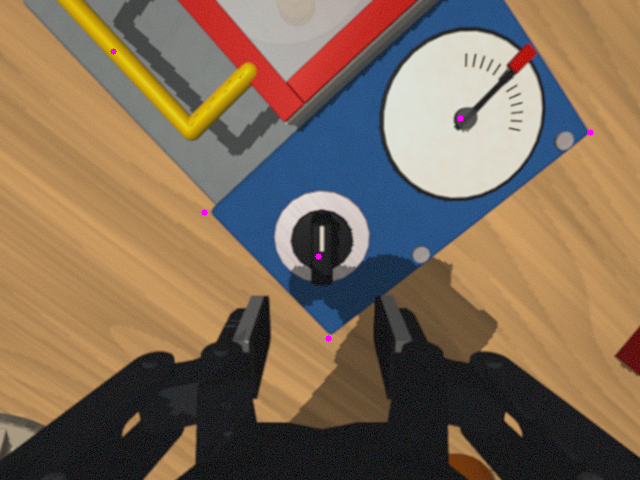

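```bash
python3 dw.py w5 "[[212,211],[587,133],[331,334]]"; python3 meas.py w5d; python3 dial.py top dt3; python3 meas.py dt3;python3 dial.py scene ds3; python3 meas.py ds3
```

```text
[ 0.5787  0.0298 -0.1507] [-5.5  0.3  6.4 -1.3 -0.9  3.4]
disc ((302.3313293457031, 301.4351501464844), (457.34881591796875, 457.96710205078125), 62.00956344604492)
tab [279.73497637  81.07427414]
tab axis 0.09377810662156436
tab ang 0.10218533072316435 ptr line 0.10813184 polar@R [[50.0, -0.029], [70.0, 0.011], [90.0, 0.035], [110.0, 0.047], [130.0, 0.054]]
miss at tab centre, mm [ 1.262333   -0.12944277]
disc ((304.1925964355469, 293.7483215332031), (460.2769470214844, 462.444580078125), 126.1266860961914)
tab [285.95296053  84.80855263]
tab axis 0.09997301249077666
tab ang 0.08707540112497973 ptr line 0.12384721 polar@R [[50.0, -0.128], [70.0, -0.056], [90.0, -0.015], [110.0, 0.009], [130.0, 0.033]]
miss at tab centre, mm [ 1.12274979 -0.09801173]Traceback (most recent call last):
  File "meas.py", line 6, in <module>
    k=max(cs,key=cv2.contourArea);
ValueError: max() iterable argument is empty
```

View pics/w5d.png

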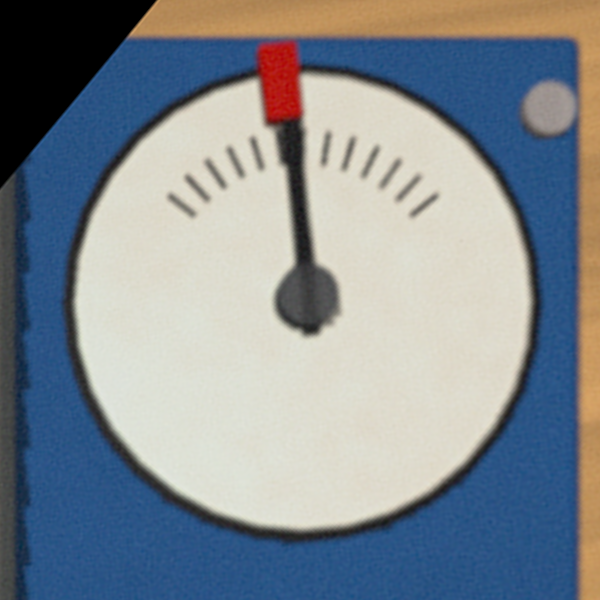

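>>> jog_arm(
  deltas=[
    [0, 0, 0, 0, 20, -17, 0],
    [0, 0, 0, 0, 30, -25, 0],
    [0, 0, 0, 0, 25, -21, 0],
    [0, 0, 0, 0, 10, -8, 0],
    [0, 0, 0, 0, 0, 0, 0],
  ],
)

```text
time: 12.85
eef_pos: [0.6048, -0.0804, 0.1857]
eef_rot: [0.242, 0.664, 0.243, -0.664]
wrist_force: [-0.8, -0.1, -0.7]
width: 0.501
```

```bash
python3 wp.py w6x; sleep 0; python3 wp.py w6; python3 -c "
import numpy as np;c=np.load('w6.npy',allow_pickle=True).item();print(-np.array(c['R']).T@c['t'])"
```

```text
12.85 [ 0.6048 -0.0804  0.1857] [ 0.33  0.4  -0.33  1.47  0.13  1.3  -0.89] [-0.8 -0.1 -0.7] 0.5009637058877594
tool y yaw -0.8703714972010459 x [-0.     0.001 -1.   ]
[-0.07, -0.1025, 0.109] [190.7 357.9]
[0.055, -0.1025, 0.068] [329.7 224.2]
[-0.08, 0.065, 0.095] [ -2.2 178.8]
[-0.12, -0.035, 0.065] [102.9 304.4]
[0.12, -0.035, 0.065] [337.1  83.2]
[-0.12, -0.17, 0.065] [226.3 412.9]
[0.12, -0.17, 0.065] [458.1 233.9]
12.9 [ 0.6033 -0.0798  0.1859] [ 0.33  0.4  -0.34  1.47  0.13  1.3  -0.89] [-0.3  0.2  0.2] 0.5011316689342864
tool y yaw -0.869840683915613 x [-0.001  0.001 -1.   ]
[-0.07, -0.1025, 0.109] [192.7 356.6]
[0.055, -0.1025, 0.068] [331.7 223.1]
[-0.08, 0.065, 0.095] [-1.000e-01  1.773e+02]
[-0.12, -0.035, 0.065] [104.7 303.2]
[0.12, -0.035, 0.065] [339.4  82. ]
[-0.12, -0.17, 0.065] [227.9 411.9]
[0.12, -0.17, 0.065] [460.1 232.9]
[ 0.66004356 -0.0328308   0.32865158]
```

View pics/w6.png

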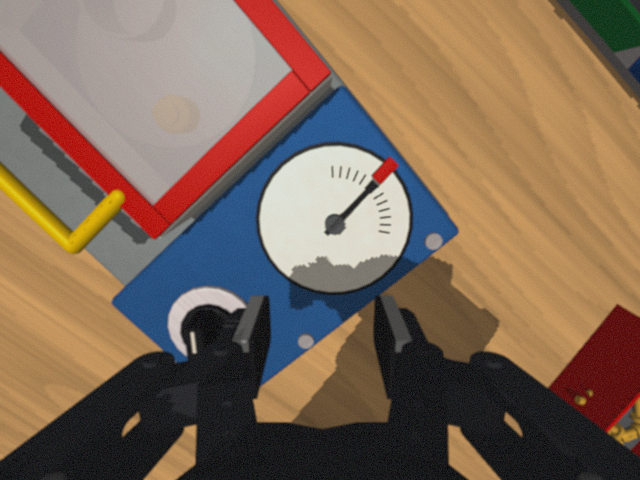

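```bash
sed 's/\[-120,-170,65\]/[120,-35,65]/' dw.py > dw2.py; python3 dw2.py w6 "[[113,300],[458,231],[342,87]]"; sed -i 's/r>120/r>105/;s/g>120/g>105/;s/b>100/b>85/' meas.py; python3 meas.py w6d; python3 -c "
import cv2
t=cv2.imread('pics/w6.png')[140:300,250:420]; cv2.imwrite('pics/w6z.png',cv2.resize(t,None,fx=3.7,fy=3.7,interpolation=cv2.INTER_CUBIC))"
```

```text
[ 0.5774  0.0285 -0.1484] [-5.6  4.2  4.8  2.6  0.2 -4. ]
disc ((295.1047058105469, 297.9763488769531), (455.24981689453125, 460.27044677734375), 28.71175765991211)
tab [274.63379778  83.71847088]
tab axis 0.10996817919160694
tab ang 0.09525417428314523 ptr line 0.12073107 polar@R [[50.0, -0.052], [70.0, -0.002], [90.0, 0.022], [110.0, 0.041], [130.0, 0.047]]
miss at tab centre, mm [ 0.76383239 -0.07297908]
```

View pics/w6d.png

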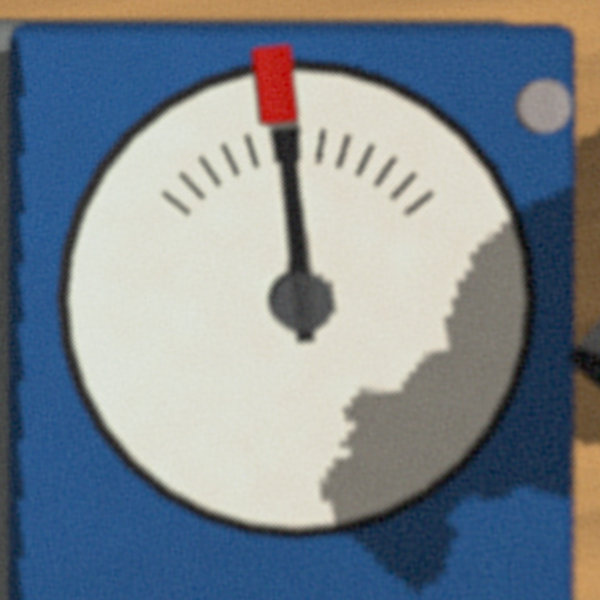

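View pics/w6z.png

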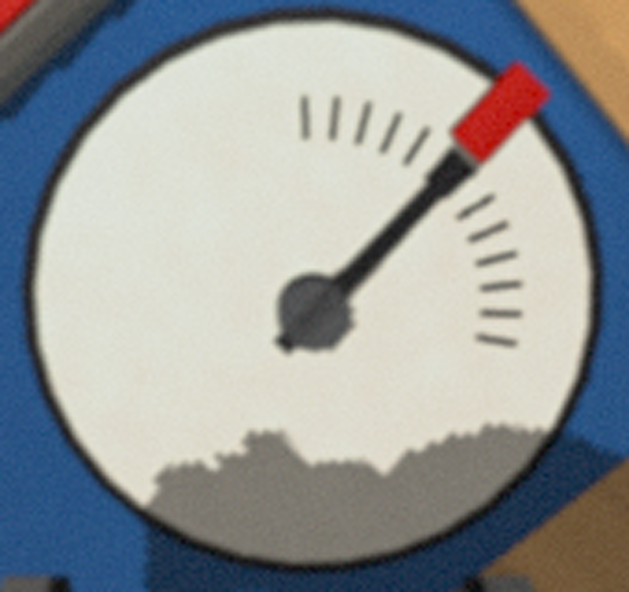

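```bash
cat > m2.py <<'E'
import cv2,numpy as np,sys
for tag in sys.argv[1:]:
    w=cv2.imread(f"pics/{tag}.png").astype(int); b,g,r=w[...,0],w[...,1],w[...,2]
    white=((r>95)&(g>95)&(b>80)).astype(np.uint8)
    k=max(cv2.findContours(white,cv2.RETR_EXTERNAL,cv2.CHAIN_APPROX_NONE)[0],key=cv2.contourArea)
    C=np.array(cv2.fitEllipse(cv2.convexHull(k))[0])
    red=((r>1.8*g)&(r>1.8*b)&(r>80)).astype(np.uint8); red[:, :200]=0; red[200:]=0; red[:,360:]=0
    kr=max(cv2.findContours(red,cv2.RETR_EXTERNAL,cv2.CHAIN_APPROX_NONE)[0],key=cv2.contourArea)
    m=cv2.moments(kr);T=np.array([m["m10"]/m["m00"],m["m01"]/m["m00"]])
    # tab axis: per-row mid of left/right edges
    rr=[(y,np.nonzero(red[y])[0]) for y in range(int(T[1])-26,int(T[1])+27)]
    pf=np.polyfit([y for y,_ in rr],[(x.min()+x.max())/2 for _,x in rr],1)
    rc=T-C
    for th in (40,55,70):
        dark=(w.max(2)<th); ys=[];xs=[]
        for y in range(140,265):
            x=np.nonzero(dark[y,260:340])[0]
            if len(x): 
                ys.append(y);xs.append(260+np.median(x))
        if len(ys)<40: continue
        q=np.polyfit(ys,xs,1); q2=np.polyfit([y for y in ys if y>175],[x for x,y in zip(xs,ys) if y>175],1)
        print(tag,th,"ptr",round(np.arctan(q[0]),3),round(np.arctan(q2[0]),3),"tabaxis",round(np.arctan(pf[0]),3),"tab about C",round(np.arctan2(rc[0],rc[1])+ (np.pi if rc[1]<0 and 0 else 0),3)if 0 else round(np.arctan(rc[0]/rc[1]),3),"C",C.round(1),"ptr x@C",np.polyval(q,C[1]).round(1),"tab x@C",np.polyval(pf,C[1]).round(1))
E
python3 m2.py w4d w5d w6d
```

```text
w4d 40 ptr 0.146 0.14 tabaxis 0.106 tab about C 0.105 C [298.9 304.4] ptr x@C 305.2 tab x@C 298.9
w4d 55 ptr 0.143 0.143 tabaxis 0.106 tab about C 0.105 C [298.9 304.4] ptr x@C 305.1 tab x@C 298.9
w4d 70 ptr 0.142 0.149 tabaxis 0.106 tab about C 0.105 C [298.9 304.4] ptr x@C 305.1 tab x@C 298.9
w5d 40 ptr 0.104 0.109 tabaxis 0.105 tab about C 0.102 C [302.4 301.5] ptr x@C 308.7 tab x@C 303.0
w5d 55 ptr 0.112 0.106 tabaxis 0.105 tab about C 0.102 C [302.4 301.5] ptr x@C 309.3 tab x@C 303.0
w5d 70 ptr 0.116 0.106 tabaxis 0.105 tab about C 0.102 C [302.4 301.5] ptr x@C 309.6 tab x@C 303.0
w6d 40 ptr 0.131 0.103 tabaxis 0.105 tab about C 0.096 C [295.3 298.1] ptr x@C 304.3 tab x@C 297.2
w6d 55 ptr 0.11 0.105 tabaxis 0.105 tab about C 0.096 C [295.3 298.1] ptr x@C 302.9 tab x@C 297.2
w6d 70 ptr 0.111 0.107 tabaxis 0.105 tab about C 0.096 C [295.3 298.1] ptr x@C 303.0 tab x@C 297.2
```

```bash
python3 st.py .5085 .1055 .17 -.15 10
```

```text
12.95 [ 0.6025 -0.0795  0.1862] [ 0.33  0.39 -0.34  1.48  0.13  1.3  -0.89] [-1.1  1.   0.3] [ 0.04 -0.01 -0.03] 0.499
tool y yaw -0.869450542614379 x [-0.001  0.001 -1.   ]
[[ -4.1   0.    0.    1.6 -20.2  -4.8]
 [ -4.1   0.    0.    1.6 -19.8  -6.2]
 [ -4.1   0.    0.    1.6 -19.3  -7.6]
 [ -4.1   0.    0.    1.6 -18.7  -9. ]
 [ -4.1   0.    0.    1.6 -18.  -10.3]
 [ -4.1   0.    0.    1.6 -17.2 -11.6]
 [ -4.1   0.    0.    1.6 -16.4 -12.8]
 [ -4.1   0.    0.    1.6 -15.4 -13.9]
 [ -4.1   0.    0.    1.6 -14.4 -15. ]
 [ -4.1   0.    0.    1.6 -13.2 -16. ]]
```

>>> jog_arm(
  deltas=[
    [-4.1, 0, 0, 0, -20, -4.8, 0.15],
    [-4.1, 0, 0, 0, -20, -6, 0.15],
    [-4.1, 0, 0, 0, -19.3, -7.6, 0.15],
    [-4.1, 0, 0, 0, -18.7, -9, 0.15],
    [-4.1, 0, 0, 0, -18, -10.3, 0.15],
  ],
)

```text
time: 13.37
eef_pos: [0.5541, 0.0136, 0.1872]
eef_rot: [-0.359, -0.61, -0.358, 0.61]
wrist_force: [0.8, -0.3, 0.5]
width: 0.426
```

>>> jog_arm(
  deltas=[
    [-4.1, 0, 0, 3, -17, -11.6, 0.15],
    [-4.1, 0, 0, 3, -16.4, -12.8, 0.15],
    [-4.1, 0, 0, 3, -15.4, -14, 0.15],
    [-4.1, 0, 0, 3, -14.4, -15, 0.15],
    [-4.1, 0, 0, 3, -13, -16, 0.15],
  ],
)

```text
time: 13.78
eef_pos: [0.5077, 0.106, 0.1721]
eef_rot: [-0.461, -0.536, -0.461, 0.536]
wrist_force: [0.1, 0.5, -0.8]
width: 0.426
```

>>> jog_arm(
  deltas=[
    [0, 0, 0, 0, 0, 0, 0.15],
    [0, 0, 0, 0, 0, 0, 0.15],
    [0, 0, 0, 0, 0, 0, 0.15],
    [0, 0, 0, 0, 0, 0, 0.15],
    [0, 0, 0, 0, 0, 0, 0.15],
  ],
)

```text
time: 14.2
eef_pos: [0.5098, 0.1042, 0.172]
eef_rot: [0.46, 0.538, 0.459, -0.538]
wrist_force: [0.8, 0.5, -0.4]
width: 0.424
```

```bash
python3 wp.py w7; python3 st.py .5085 .1055 .12 -.15 5
```

```text
14.2 [0.5098 0.1042 0.172 ] [ 0.21  0.24 -0.55  1.72  0.14  1.21 -0.53] [ 0.8  0.5 -0.4] 0.4241299424520506
tool y yaw -0.15643763150238238 x [ 0. -0. -1.]
[-0.07, -0.1025, 0.109] [332.5 479.3]
[0.055, -0.1025, 0.068] [482.9 433.3]
[-0.08, 0.065, 0.095] [316.3 251. ]
[-0.12, -0.035, 0.065] [266.  363.3]
[0.12, -0.035, 0.065] [573.7 359. ]
[-0.12, -0.17, 0.065] [274.4 493.2]
[0.12, -0.17, 0.065] [541.9 487.6]
14.25 [0.5098 0.1044 0.1719] [ 0.21  0.24 -0.55  1.72  0.14  1.21 -0.53] [ 0.2 -0.1  0.3] [-0.02 -0.04 -0.02] 0.426
tool y yaw -0.156133857352367 x [ 0. -0. -1.]
[[-0.1  0.  -0.  10.4 -0.3 -0.2]
 [-0.1  0.  -0.  10.4 -0.3 -0.2]
 [-0.1  0.  -0.  10.4 -0.3 -0.2]
 [-0.1  0.  -0.  10.4 -0.3 -0.2]
 [-0.1  0.  -0.  10.4 -0.3 -0.2]]
```

View pics/w7m.png

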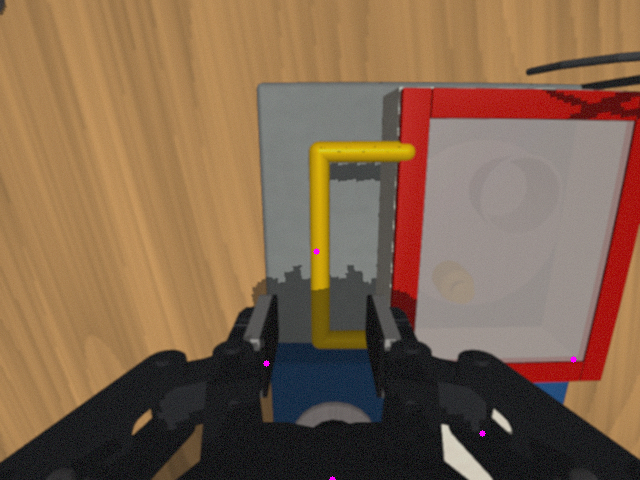

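>>> jog_arm(
  deltas=[
    [0, 0, 0, 15, 0, 0, 0.15],
    [0, 0, 0, 25, 0, 0, 0.15],
    [0, 0, 0, 20, 0, 0, 0.15],
    [0, 0, 0, 0, 0, 0, 0.15],
    [0, 0, 0, 0, 0, 0, 0.15],
  ],
)

```text
time: 14.67
eef_pos: [0.5089, 0.1049, 0.1113]
eef_rot: [-0.459, -0.536, -0.46, 0.538]
wrist_force: [0.1, 0.0, 0.1]
width: 0.429
```

>>> jog_arm(
  deltas=[
    [0, 0, 0, 15, 0, 0, 0.15],
    [0, 0, 0, 15, 0, 0, 0.15],
    [0, 0, 0, 6, 0, 0, 0.15],
    [0, 0, 0, 0, 0, 0, 0.15],
    [0, 0, 0, 0, 0, 0, 0.15],
  ],
)

```text
time: 15.08
eef_pos: [0.5101, 0.1055, 0.0769]
eef_rot: [0.46, 0.537, 0.46, -0.537]
wrist_force: [0.2, -0.2, 0.6]
width: 0.423
```

```bash
python3 wp.py w8
```

```text
15.0833 [0.5101 0.1055 0.0769] [ 0.19  0.35 -0.54  1.83  0.2   1.02 -0.59] [ 0.2 -0.2  0.6] 0.4229660370141947
tool y yaw -0.1542124339050043 x [ 0.001  0.    -1.   ]
[-0.07, -0.1025, 0.109] [336.6 644.7]
[0.055, -0.1025, 0.068] [542.7 553.1]
[-0.08, 0.065, 0.095] [312.7 333.2]
[-0.12, -0.035, 0.065] [241.1 469.6]
[0.12, -0.035, 0.065] [674.3 457.5]
[-0.12, -0.17, 0.065] [257.6 621.1]
[0.12, -0.17, 0.065] [610.4 607.1]
```

View pics/w8.png

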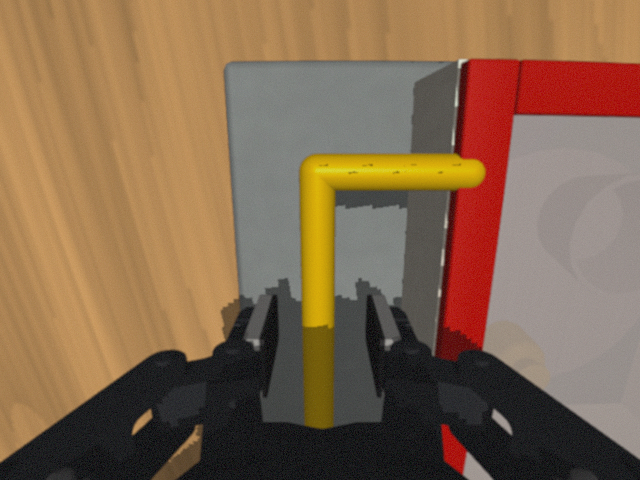

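>>> jog_arm(
  deltas=[
    [0, 0, 0, 0, 0, 0, 0.5],
    [0, 0, 0, 0, 0, 0, 1],
    [0, 0, 0, 0, 0, 0, 1],
    [0, 0, 0, 0, 0, 0, 1],
    [0, 0, 0, 0, 0, 0, 1],
  ],
  grip_force=45,
)

```text
time: 15.55
eef_pos: [0.5088, 0.1057, 0.0768]
eef_rot: [-0.46, -0.537, -0.46, 0.537]
wrist_force: [-5.8, -0.6, 9.7]
width: 0.124
```

```bash
python3 st.py; python3 - <<'E'
import numpy as np
# chord rows: arc r=195, per row angle steps; tool y = +scale x (toward hinge), tool x = down
th=0
for n in range(1,21):
    t=np.radians(3*n); 
    if n%1==0: print(n,3*n, round(195*(1-np.cos(t)) - 195*(1-np.cos(t-np.radians(3))),1), round(-195*(np.sin(t)-np.sin(t-np.radians(3))),1))
E
```

```text
15.55 [0.5088 0.1057 0.0768] [ 0.18  0.35 -0.54  1.83  0.2   1.02 -0.59] [-5.8 -0.6  9.7] [-0.07  1.48  0.01] 0.124
tool y yaw -0.1534761130181645 x [-0.001 -0.    -1.   ]
1 3 0.3 -10.2
2 6 0.8 -10.2
3 9 1.3 -10.1
4 12 1.9 -10.0
5 15 2.4 -9.9
6 18 2.9 -9.8
7 21 3.4 -9.6
8 24 3.9 -9.4
9 27 4.4 -9.2
10 30 4.9 -9.0
11 33 5.3 -8.7
12 36 5.8 -8.4
13 39 6.2 -8.1
14 42 6.6 -7.8
15 45 7.0 -7.4
16 48 7.4 -7.0
17 51 7.8 -6.6
18 54 8.1 -6.2
19 57 8.4 -5.8
20 60 8.7 -5.3
```

>>> jog_arm(
  deltas=[
    [0, 0, 0, -5, 0.1, 0, 1],
    [0, 0, 0, -10, 0.4, 0, 1],
    [0, 0, 0, -10.2, 1, 0, 1],
    [0, 0, 0, -10.1, 1.5, 0, 1],
    [0, 0, 0, -10, 2, 0, 1],
  ],
)

```text
time: 15.97
eef_pos: [0.5137, 0.1049, 0.1222]
eef_rot: [-0.46, -0.537, -0.461, 0.537]
wrist_force: [-5.8, 1.3, -1.3]
width: 0.118
```

```bash
python3 st.py; python3 - <<'E'
from station import eyes
import cv2
cv2.imwrite("pics/s4.png",eyes.snapshot("scene")[:,:,::-1])
E
```

```text
15.9667 [0.5137 0.1049 0.1222] [ 0.2   0.3  -0.55  1.77  0.17  1.12 -0.56] [-5.8  1.3 -1.3] [0.51 1.15 0.05] 0.118
tool y yaw -0.15346435513357612 x [-0.001  0.    -1.   ]
```

View pics/s4.png

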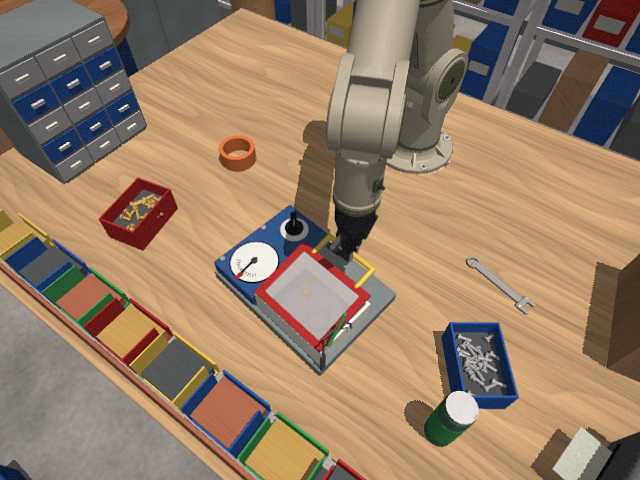

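>>> jog_arm(
  deltas=[
    [0, 0, 0, -9.9, 2.7, 0, 1],
    [0, 0, 0, -9.7, 3.2, 0, 1],
    [0, 0, 0, -9.5, 3.7, 0, 1],
    [0, 0, 0, -9.3, 4.2, 0, 1],
    [0, 0, 0, -9.1, 4.7, 0, 1],
  ],
)

```text
time: 16.43
eef_pos: [0.5306, 0.1024, 0.1697]
eef_rot: [-0.459, -0.535, -0.461, 0.538]
wrist_force: [-12.4, 2.0, 2.8]
width: 0.119
```

>>> jog_arm(
  deltas=[
    [0, 0, 0, -8.8, 5.1, 0, 1],
    [0, 0, 0, -8.5, 5.6, 0, 1],
    [0, 0, 0, -8.2, 6, 0, 1],
    [0, 0, 0, -8, 6.4, 0, 1],
    [0, 0, 0, -7.6, 6.8, 0, 1],
  ],
)

```text
time: 16.85
eef_pos: [0.559, 0.0981, 0.212]
eef_rot: [-0.459, -0.535, -0.462, 0.538]
wrist_force: [-22.3, -0.5, 16.0]
width: 0.119
```

```bash
python3 st.py
```

```text
16.85 [0.559  0.0981 0.212 ] [ 0.2   0.32 -0.54  1.54  0.17  1.33 -0.51] [-22.3  -0.5  16. ] [0.02 4.99 0.06] 0.119
tool y yaw -0.15197149186516642 x [-0.006 -0.001 -1.   ]
```

```bash
python3 - <<'E'
from station import eyes
import cv2
im=eyes.snapshot("scene")[:,:,::-1]; cv2.imwrite("pics/s5.png",cv2.resize(im[170:390,200:420],None,fx=2.7,fy=2.7,interpolation=cv2.INTER_CUBIC))
cv2.imwrite("pics/w9.png",eyes.snapshot("wrist")[:,:,::-1])
E
python3 st.py
```

```text
16.95 [0.5603 0.0979 0.2135] [ 0.2   0.32 -0.54  1.54  0.17  1.33 -0.51] [-24.   -1.3  19.3] [-0.12  5.27  0.  ] 0.118
tool y yaw -0.15285901387224954 x [-0.003 -0.    -1.   ]
```

View pics/s5.png

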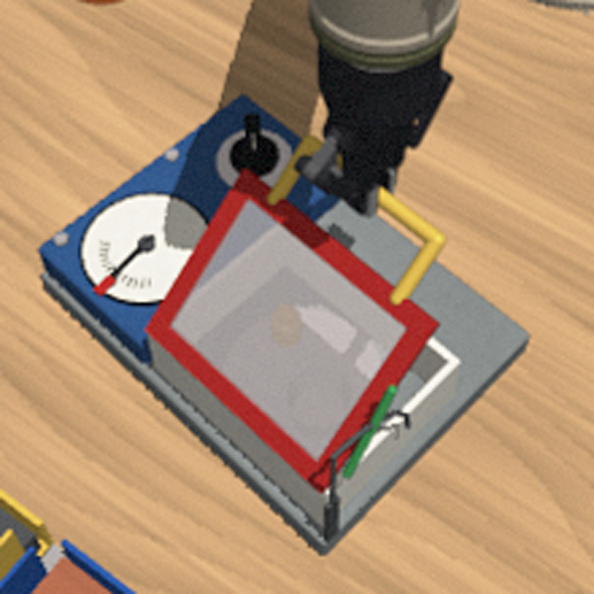

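View pics/w9.png

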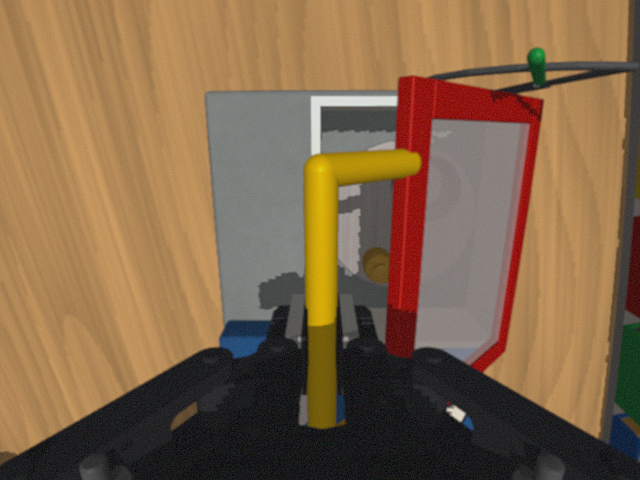

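>>> jog_arm(
  deltas=[
    [0, 0, 0, -1, -1, 0, 1],
    [0, 0, 0, -1, -1, 0, 1],
    [0, 0, 0, 0, 0, 0, 1],
    [0, 0, 0, 0, 0, 0, 1],
    [0, 0, 0, 0, 0, 0, 1],
  ],
)

```text
time: 17.37
eef_pos: [0.5598, 0.098, 0.2132]
eef_rot: [0.46, 0.537, 0.46, -0.537]
wrist_force: [-7.8, 1.0, 4.7]
width: 0.123
```

```bash
python3 st.py
```

```text
17.3667 [0.5598 0.098  0.2132] [ 0.2   0.32 -0.54  1.54  0.17  1.33 -0.51] [-7.8  1.   4.7] [0.37 1.81 0.07] 0.123
tool y yaw -0.1533185229772267 x [-0.  0. -1.]
```

```bash
python3 - <<'E'
import numpy as np
a=np.radians([43.8,46.5,49.5,52.5,55.5,58.5])
print(np.c_[-np.diff(198*np.sin(a)),-np.diff(198*np.cos(a))].round(1))
E
```

```text
[[-6.6  6.6]
 [-6.9  7.7]
 [-6.5  8.1]
 [-6.1  8.4]
 [-5.6  8.7]]
```

>>> jog_arm(
  deltas=[
    [0, 0, 0, -6.6, 6.3, 0, 1],
    [0, 0, 0, -6.9, 7.5, 0, 1],
    [0, 0, 0, -6.6, 8, 0, 1],
    [0, 0, 0, -6.2, 8.2, 0, 1],
    [0, 0, 0, -5.7, 8.5, 0, 1],
  ],
)

```text
time: 17.78
eef_pos: [0.598, 0.0921, 0.2467]
eef_rot: [0.46, 0.537, 0.46, -0.537]
wrist_force: [1.3, 1.1, -2.7]
width: 0.121
```

>>> jog_arm(
  deltas=[
    [0, 0, 0, 0, 0, 0, 1],
    [0, 0, 0, 0, 0, 0, 1],
    [0, 0, 0, 0, 0, 0, 1],
    [0, 0, 0, 0, 0, 0, 1],
    [0, 0, 0, 0, 0, 0, 1],
  ],
)

```text
time: 18.2
eef_pos: [0.5986, 0.092, 0.2468]
eef_rot: [0.461, 0.538, 0.46, -0.536]
wrist_force: [-7.4, 1.5, 10.0]
width: 0.121
```

```bash
python3 st.py; python3 - <<'E'
from station import eyes
import cv2,numpy as np
im=eyes.snapshot("scene")[:,:,::-1]; cv2.imwrite("pics/s6f.png",im);cv2.imwrite("pics/s6.png",cv2.resize(im[170:390,200:420],None,fx=2.7,fy=2.7,interpolation=cv2.INTER_CUBIC))
im=eyes.snapshot("top")[:,:,::-1]; cv2.imwrite("pics/t6.png",im);cv2.imwrite("pics/t6c.png",cv2.resize(im[110:275,225:405],None,fx=3.5,fy=3.5,interpolation=cv2.INTER_CUBIC))
np.save("w10.npy",eyes.get_calibration("wrist"),allow_pickle=True)
cv2.imwrite("pics/w10.png",eyes.snapshot("wrist")[:,:,::-1])
E
```

```text
18.2 [0.5986 0.092  0.2468] [ 0.18  0.38 -0.53  1.38  0.19  1.42 -0.49] [-7.4  1.5 10. ] [0.22 1.72 0.02] 0.121
tool y yaw -0.15372565701172564 x [ 0.003  0.001 -1.   ]
```

View pics/s6.png

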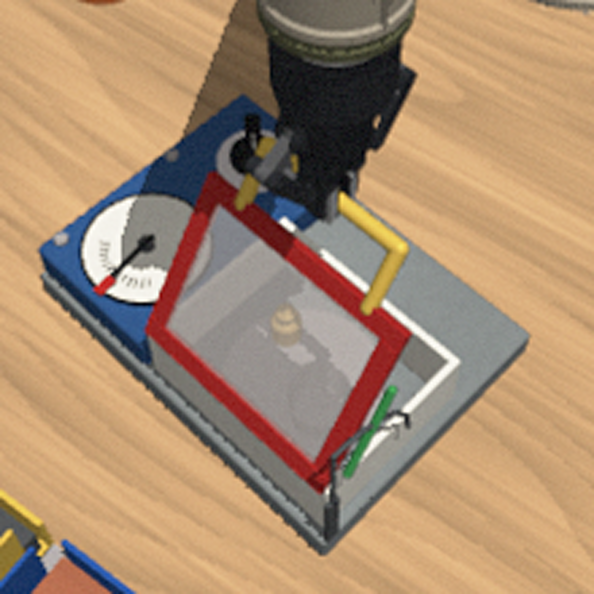

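View pics/w10.png

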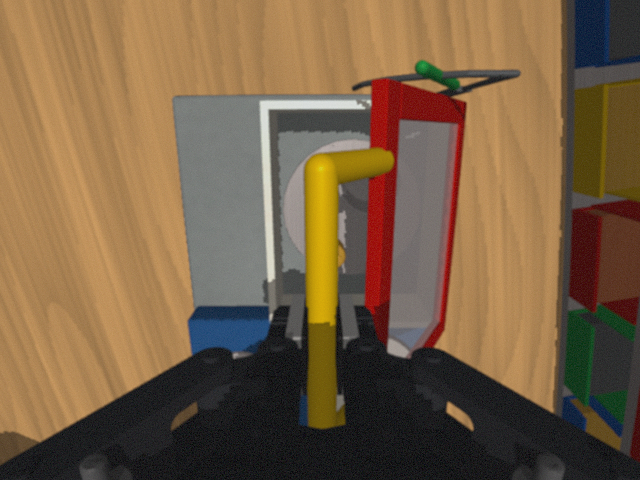

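View pics/t6c.png

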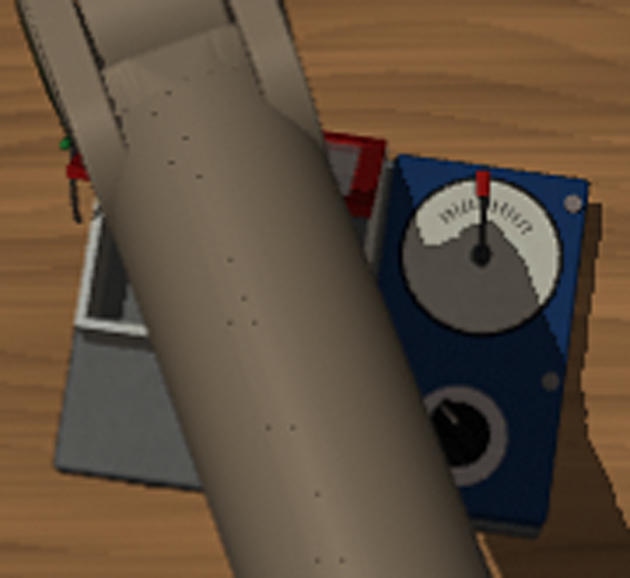

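```bash
cat > sh.py <<'E'
from h import *
from station import eyes
cs=eyes.get_calibration("scene")
def sp(r,n,y,th): return [.115-r*np.cos(th)+n*np.sin(th), y, .095+r*np.sin(th)+n*np.cos(th)]
def run(S0,sx,S1,srn):
  B=np.array(sx)/1000; U=np.array(S0)/2.7+[200,170]; V=np.array(S1)/2.7+[200,170]
  def f(q):
    p=q[:3];th=q[3]
    X=np.array([sp(a,b,c,th) for a,b,c in srn])
    return np.r_[(proj(cs,S2W(p,B))-U).ravel(),(proj(cs,S2W(p,X))-V).ravel()]
  r=least_squares(f,[.578,.029,-.15,1.0],loss="soft_l1"); print(r.x.round(4),np.degrees(r.x[3]).round(2)); print(r.fun.reshape(-1,2).round(1).tolist()); return r.x
if __name__=="__main__":
  run([[40,248],[245,97],[148,355],[527,338],[325,553]],[[120,-170,65],[-120,-170,65],[120,-35,65],[-125,170,30],[125,170,30]],
    [[215,172],[410,335],[150,328],[318,480]],[[.15,.004,-.029],[.15,.004,.159],[0,.004,-.029],[0,.004,.159]])
  # where should the 60 deg plate be
  im=cv2.imread("pics/s6f.png")
E
python3 sh.py
python3 - <<'E'
import sys; sys.path.insert(0,'.')
from h import *; from sh import sp
c=np.load('w10.npy',allow_pickle=True).item()
for p in ([.578,.029,-.15],[.5768,.0305,-.1497]):
  for d in (52,56,58,60,62):
    th=np.radians(d); print(d,proj(c,S2W(p,[sp(.15,.004,.159,th),sp(.15,-.004,.159,th),sp(0,.004,.159,th),sp(.195,0,.125,th)])).round(0).tolist())
# direct
h=np.array([.7014,.0761]);P=np.array([.5986,.092]);d=np.array([.9888,-.1494]);a=(h-P)@d;z=.2468+.019-.095
print(a,z,np.hypot(a,z),np.degrees(np.arctan2(z,a)))
E
```

```text
[ 0.578   0.0332 -0.1571  0.9839] 56.37
[[-0.9, -0.4], [0.6, -2.1], [-1.8, -2.5], [3.1, -0.7], [-0.3, -1.7], [-0.2, 0.1], [0.9, 1.0], [-1.8, 1.4], [0.9, 6.8]]
52 [[354.0, 81.0], [339.0, 82.0], [466.0, 102.0], [276.0, 169.0]]
56 [[376.0, 79.0], [359.0, 80.0], [466.0, 102.0], [305.0, 171.0]]
58 [[388.0, 78.0], [370.0, 80.0], [466.0, 102.0], [322.0, 172.0]]
60 [[401.0, 77.0], [382.0, 79.0], [466.0, 102.0], [340.0, 173.0]]
62 [[414.0, 77.0], [394.0, 78.0], [466.0, 102.0], [359.0, 174.0]]
52 [[351.0, 78.0], [336.0, 79.0], [464.0, 100.0], [272.0, 165.0]]
56 [[373.0, 76.0], [356.0, 77.0], [464.0, 100.0], [301.0, 167.0]]
58 [[385.0, 75.0], [367.0, 76.0], [464.0, 100.0], [318.0, 168.0]]
60 [[397.0, 74.0], [379.0, 75.0], [464.0, 100.0], [335.0, 169.0]]
62 [[410.0, 73.0], [391.0, 74.0], [464.0, 100.0], [354.0, 170.0]]
0.1040241 0.17079999999999998 0.19998413282260669 58.656896833829485
```

```bash
python3 - <<'E'
import cv2
t=cv2.imread("pics/w10.png")[50:210,290:530]; cv2.imwrite("pics/w10z.png",cv2.resize(t,None,fx=3.3,fy=3.3,interpolation=cv2.INTER_CUBIC))
t=cv2.imread("pics/s6f.png")[225:365,250:380]; cv2.imwrite("pics/s6z.png",cv2.resize(t,None,fx=4.2,fy=4.2,interpolation=cv2.INTER_CUBIC))
E
```

```text
(no output)
```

View pics/w10z.png

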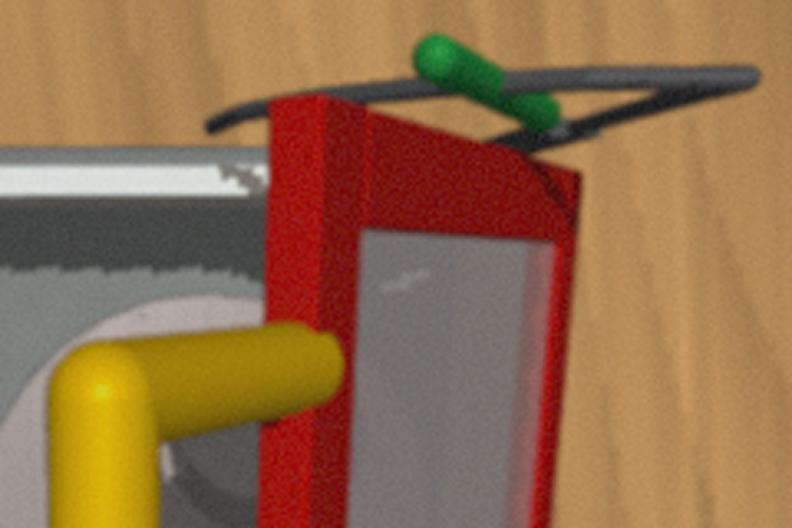

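View pics/s6z.png

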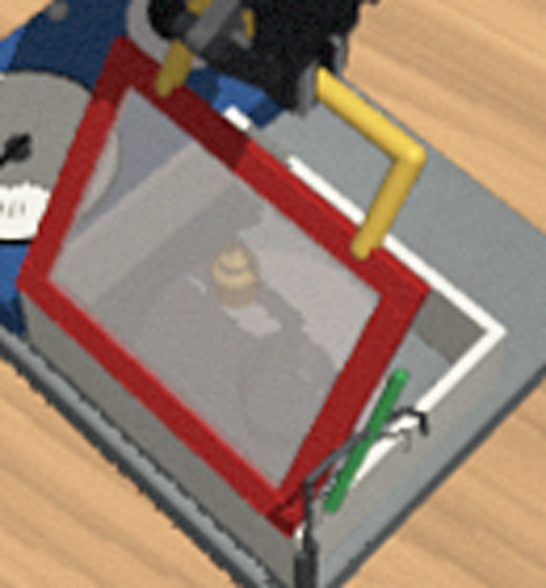

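```bash
python3 - <<'E'
from h import *; from sh import sp,cs
c=np.load('w10.npy',allow_pickle=True).item(); p=[.578,.030,-.15]
def ang(u): d=u[0]-u[1]; return np.degrees(np.arctan2(-d[1],d[0])).round(1)
for d in (54,56,58,60,62):
    th=np.radians(d)
    print(d,"scene plate",ang(proj(cs,S2W(p,[sp(.15,.004,.159,th),sp(0,.004,.159,th)]))),"scene green",ang(proj(cs,S2W(p,[sp(.095,0,.168,th),sp(.055,0,.168,th)]))),
     "wrist plate",ang(proj(c,S2W(p,[sp(.15,.004,.159,th),sp(0,.004,.159,th)]))), "wrist green",ang(proj(c,S2W(p,[sp(.095,0,.168,th),sp(.055,0,.168,th)]))),proj(cs,S2W(p,[sp(.095,0,.168,th),sp(.055,0,.168,th)])).round(0).tolist(),proj(c,S2W(p,[sp(.095,0,.168,th),sp(.055,0,.168,th)])).round(0).tolist())
g=np.array([[400,372],[333,510]])/4.2+[250,225]; print("obs green scene",g.round(1).tolist(),ang(g)); 
e=np.array([[428,292],[290,530]]); print("obs plate scene",ang(e))
g=np.array([[440,55],[540,108]])/3.3+[290,50];print("obs green wrist",g.round(1).tolist(),ang(g)); print(ang(np.array([[325,95],[580,175]])))
E
```

```text
54 scene plate 59.7 scene green 59.4 wrist plate 167.3 wrist green 162.8 [[345.0, 319.0], [335.0, 335.0]] [[410.0, 71.0], [436.0, 79.0]]
56 scene plate 60.5 scene green 60.1 wrist plate 165.2 wrist green 160.2 [[344.0, 319.0], [335.0, 335.0]] [[416.0, 71.0], [439.0, 79.0]]
58 scene plate 61.3 scene green 60.9 wrist plate 162.4 wrist green 156.9 [[343.0, 320.0], [334.0, 336.0]] [[422.0, 70.0], [442.0, 79.0]]
60 scene plate 62.2 scene green 61.7 wrist plate 158.8 wrist green 152.5 [[342.0, 320.0], [333.0, 336.0]] [[428.0, 70.0], [445.0, 79.0]]
62 scene plate 63.1 scene green 62.6 wrist plate 153.5 wrist green 146.7 [[341.0, 321.0], [333.0, 336.0]] [[434.0, 70.0], [448.0, 79.0]]
obs green scene [[345.2, 313.6], [329.3, 346.4]] 64.1
obs plate scene 59.9
obs green wrist [[423.3, 66.7], [453.6, 82.7]] 152.1
162.6
```

>>> jog_arm(
  deltas=[
    [0, 0, 0, -2, 2, 0, 1],
    [0, 0, 0, -2.4, 3.3, 0, 1],
    [0, 0, 0, 0, 0, 0, 1],
    [0, 0, 0, 0, 0, 0, 1],
    [0, 0, 0, 0, 0, 0, 1],
  ],
)

```text
time: 18.77
eef_pos: [0.6037, 0.0913, 0.25]
eef_rot: [0.46, 0.537, 0.46, -0.536]
wrist_force: [-6.2, 2.7, 7.0]
width: 0.122
```

>>> jog_arm(
  deltas=[
    [0, 0, 0, 0, 0, 0, 1],
    [0, 0, 0, 0, 0, 0, 1],
    [0, 0, 0, 0, 0, 0, 1],
    [0, 0, 0, 0, 0, 0, 1],
    [0, 0, 0, 0, 0, 0, 1],
  ],
)

```text
time: 19.18
eef_pos: [0.6037, 0.0913, 0.25]
eef_rot: [0.46, 0.538, 0.46, -0.536]
wrist_force: [-5.6, 1.8, 6.4]
width: 0.117
```

```bash
python3 st.py; python3 - <<'E'
from station import eyes
import cv2,numpy as np
np.save("w11.npy",eyes.get_calibration("wrist"),allow_pickle=True)
im=eyes.snapshot("wrist")[:,:,::-1]; cv2.imwrite("pics/w11.png",im)
cv2.imwrite("pics/w11z.png",cv2.resize(im[50:210,290:530],None,fx=3.3,fy=3.3,interpolation=cv2.INTER_CUBIC))
im=eyes.snapshot("scene")[:,:,::-1]; cv2.imwrite("pics/s7.png",im)
E
```

```text
19.1833 [0.6037 0.0913 0.25  ] [ 0.18  0.39 -0.52  1.36  0.19  1.44 -0.49] [-5.6  1.8  6.4] [0.44 1.48 0.05] 0.117
tool y yaw -0.15365251600923466 x [ 0.002  0.001 -1.   ]
```

View pics/w11z.png

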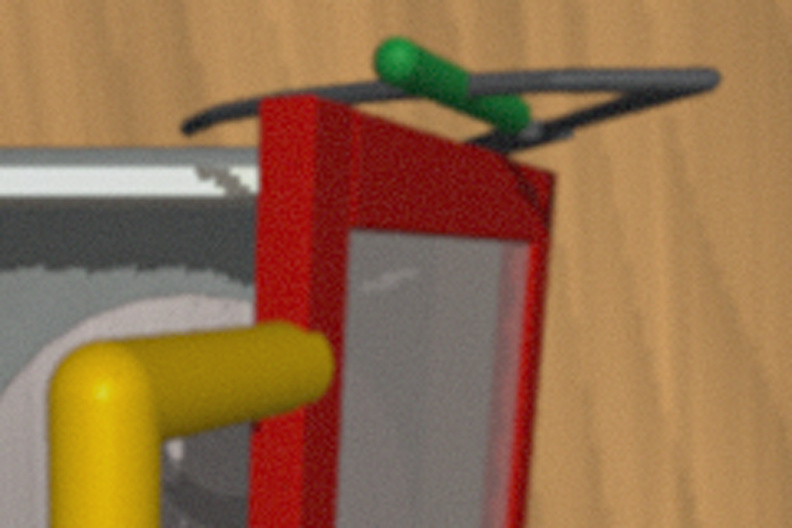

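View pics/s7.png

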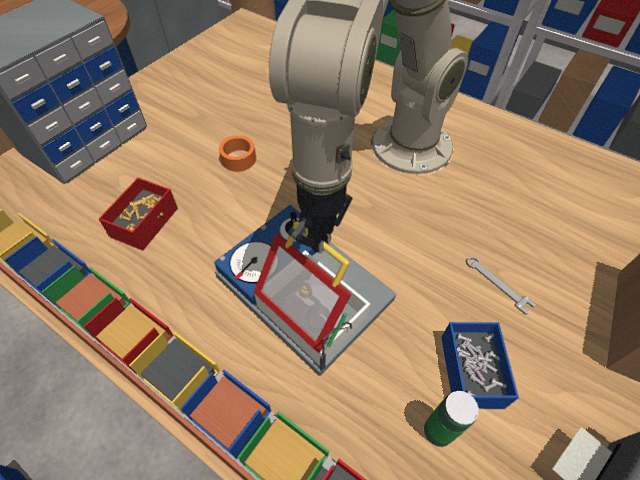

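```bash
cat > chk.py <<'E'
from h import *; from sh import sp
import sys
c=np.load(sys.argv[1]+'.npy',allow_pickle=True).item(); O=np.array(eval(sys.argv[2]))/3.3+[290,50]
# O: front corner top face, front corner under face, back corner top face, green top end, green low end
p0=[.578,.030,-.15]
def f(q):
    th=q[3]; P=proj(c,S2W(q[:3],[sp(.15,.004,.159,th),sp(.15,-.004,.159,th),sp(0,.004,.159,th)]))
    return np.r_[(P-O[:3]).ravel(),(q[:3]-p0)/[.0005,.0005,.004]]
r=least_squares(f,p0+[1.03]);print(r.x.round(4),"plate",np.degrees(r.x[3]).round(2),r.fun.round(1))
def ang(u): d=u[0]-u[1]; return np.degrees(np.arctan2(-d[1],d[0])).round(1)
for d in (57,58,59,60,61,62):
    th=np.radians(d); print(d,ang(proj(c,S2W(p0,[sp(.15,.004,.159,th),sp(0,.004,.159,th)]))),ang(proj(c,S2W(p0,[sp(.095,0,.168,th),sp(.055,0,.168,th)]))),proj(c,S2W(p0,[sp(.195,0,.125,th)])).round(1)[0,0])
print("obs",ang(O[[0,2]]),ang(O[[3,4]]))
h=np.array([.7014,.0766]);from station import robot
o=robot.get_obs();P=o["eef_pos"];a=(h-P[:2])@np.array([.9888,-.1494]);z=P[2]+.019-.095;print("kin",np.degrees(np.arctan2(z,a)),np.hypot(a,z))
E
python3 chk.py w10 "[[325,95],[272,105],[580,175],[440,55],[540,108]]"; python3 chk.py w11 "[[312,96],[263,102],[554,175],[399,58],[508,110]]"
```

```text
[ 0.5777  0.0289 -0.1526  1.0143] plate 58.12 [ 0.9  0.2 -1.1 -1.7  0.6 -0.6 -0.6 -2.3 -0.6]
57 163.9 158.6 313.1
58 162.4 156.9 321.5
59 160.7 154.8 330.2
60 158.8 152.5 339.3
61 156.4 149.8 348.7
62 153.5 146.7 358.4
obs 162.6 152.1
kin 60.41686809451049 0.2001127576633867
[ 0.5778  0.029  -0.153   1.044 ] plate 59.82 [ 1.5 -0.3 -1.7 -1.   0.5 -0.5 -0.4 -2.  -0.7]
57 165.3 160.3 298.4
58 164.0 158.8 306.4
59 162.6 157.0 314.7
60 160.9 155.1 323.3
61 159.0 152.8 332.3
62 156.7 150.2 341.5
obs 161.9 154.5
kin 60.41686809451049 0.2001127576633867
```

```bash
python3 - <<'E'
from station import eyes
import cv2
im=eyes.snapshot("top")[:,:,::-1]; cv2.imwrite("pics/t8.png",cv2.resize(im[110:275,225:405],None,fx=3.5,fy=3.5,interpolation=cv2.INTER_CUBIC))
im=cv2.imread("pics/w11.png"); cv2.imwrite("pics/w11b.png",cv2.resize(im[80:360,170:480],None,fx=2,fy=2))
E
python3 st.py
```

```text
19.3333 [0.6037 0.0913 0.25  ] [ 0.18  0.39 -0.52  1.36  0.19  1.44 -0.49] [-6.1  2.4  7.2] [0.38 1.53 0.01] 0.119
tool y yaw -0.1536456440074151 x [ 0.001  0.001 -1.   ]
```

View pics/t8.png

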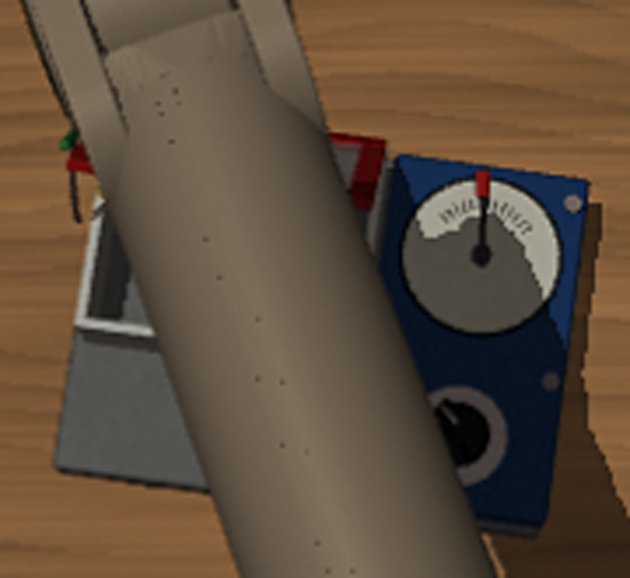

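View pics/w11b.png

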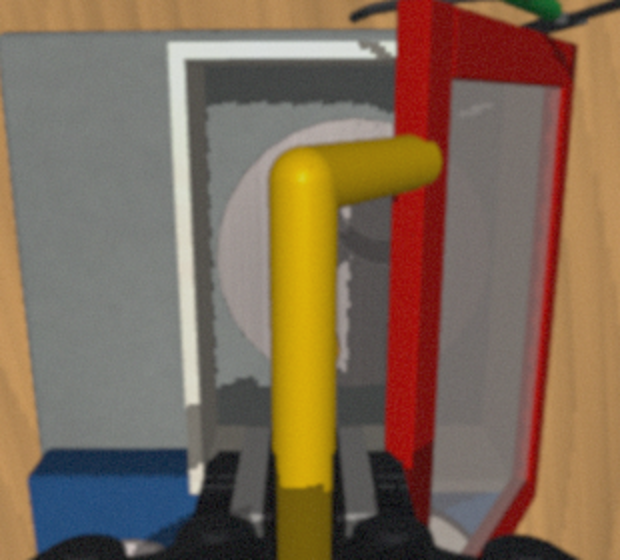

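The top view shows the pointer (crop 482,254 → 484,196) still on the red tab (483,183). The wrist view shows the bar held centrally between the pads, with the shield steady.

```bash
python3 -c "
from station import robot
print(robot.job_done())"
```

```text
the job is handed in; nothing more can be done
None
```

I set the pointer on the red tab with the shield shut, then lifted the shield by its yellow bar to about 60° and handed the job in still holding it, at 19.3 s of the 51 s.

- **Pointer:** Two wrist views taken after I let go of the knob put the pointer at about 0.106 rad and the tab at about 0.096–0.105 rad from the balance's x axis. That is within about 0.01 rad. In those views, the pointer's line extended to the tab also appeared 0.8–1.3 mm to one side of the tab's centre. I took this as parallax, because the pointer lies above the dial, and trusted the directions instead. A low-resolution scene-camera fit gave 0.124 rad, which I discounted. The last top view still shows the pointer on the tab.
- **Shield:** The wrist-camera fit gave 59.8°, the plate's edge direction in the same picture about 59.4°, and the arm position 60.4°. An earlier scene-camera fit read about 2° lower than the others (56.4° against about 58°), so I gave it little weight. The arm was steady with about 10 N at the wrist.
- **Force on the way up:** The wrist force rose to about 31 N partway through the lift. I shifted the arm slightly outward to relieve it before going on.
- **Other things:** The bins, can, tape and wrench looked unmoved in the last scene view. The weight was standing upright when I last saw it clearly, at about 58° open. The cup was only partly visible late in the lift, so I did not confirm it separately.

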